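# Open the counterweighted hold-down and load the seal fixture

### The arm

A 6-joint arm with a two-finger parallel gripper is mounted at the origin on the work surface. World frame = base frame: x ahead of the robot, y to its left, z up, the work surface at z = 0. Lengths are in mm, angles in rad, forces in N, time in s.
With the tool pointing down it reaches from about 350 to 775 mm from the base axis. Payload 7.3 kg.
Tool frame: the origin (TCP) lies on the centre line of the jaws, within the pads' length; the fingertips stand 22 mm ahead of it and the grasp point (between the pads) lies 3 mm ahead of it; z points along the fingers, y is the direction in which the jaws open and shut (so a half turn about z gives the same grasp; the last joint's range is limited). The gripper opens to 92 mm and grips with 3 to 60 N. Pads are 19 mm wide; open, the fingers measure 130 mm over their backs; the gripper's body (75 mm by 190 mm) begins 47 mm behind the grasp point.
Start: joints at [-1.486, 0.342, 1.524, -0, 1.275, -0.146], TCP at [120.118, -511.091, 248.741] pointing down, gripper open.
Joint ranges: [-2.53, 2.53], [-0.77, 2.02], [0.04, 2.7], [-1, 4.14], [0.28, 2.66], [-3.11, 3.11]. Speed limits (rad/s): [2.57, 2.57, 3.14, 3.14, 3.14, 3.14].

### API

Orientations are given as [roll, pitch, yaw] about the fixed x, y, z axes, in that order (R = Rz(yaw) Ry(pitch) Rx(roll)).
In Python, from plant import bot gives the robot as it stands.
- The arm moves only by the tool play_rows, never from a script. Its argument "moves" is one flat list of numbers, 5 for each row, row after row: the closure in counts, from 0 (fully open) to 255 (shut), then the shift along the tool's x, y, z in mm, then the turn about the tool's z in degrees. A call has 1 to 8 rows; each row is the pose to reach, as a shift and turn from the pose commanded when the call began, along the tool's axes at that moment; what a row does not reach only later rows make up. A row lasts 1/12 s, in which the tool goes at most 41.7 mm and 7.16 degrees, less where a joint would pass 70% of its speed; a pose out of reach is approached as far as the arm can. A call with a gripper value outside its range is refused whole. The fingers move at their own pace and stop on an object; the grip force is fixed at half the most. Time passes only in rows, so rows that repeat a pose let the fingers close. It gives the time, the measured TCP pose, the force and the opening at its end, in the units of the state.
- bot.get_obs(): the state, without advancing time (a new reading comes with each control period).
- bot.capture(name): name is "scene" or "top" or "wrist"; returns a dict with "color" (400x640x3 uint8, red, green, blue), "fx", "fy", "cx", "cy" (pixels), "world_to_cam" (4x4, takes a point from world to camera coordinates); the wrist camera has in their place "T_tool_cam" (4x4, takes a point from camera to tool coordinates, whose origin is the TCP and whose axes are the flange's). Camera axes: x right, y down, z forward; pixel columns grow to the right and rows downward; lengths in mm; the calibration is good to about 2 mm. A picture is of the moment at which its call begins: read the wrist's pose just before it. There is no depth.
- bot.close_job(): hands the job in, once; it reports no verdict.
The state is a dict: "time": time; "joint_positions": joint angles; "dq": joint speeds; "tau": joint torques, N m; "tool_pos": TCP position; "tcp_rot": TCP orientation; "contact_force": force on the tool from outside, world axes, zero at the start; "moment": the same for the moment, N m; "grip_width": finger opening in mm.
Only numpy, scipy, OpenCV 4.12 (cv2) and the standard library are available. Lean on these libraries where they do the work, as an engineer would, in place of code of your own. Each camera call takes 0.05 s, during which the arm holds its last target.

### The job

Load the seal fixture: raise its counterweighted hold-down arm by the crossbar, past the balance point, then lower it slowly, a few centimetres a second, all the way onto its stop screw before letting go, so that it rests open by itself; do not let it drop the last bit or press it hard against the screw. Then take the tall steel sleeve standing on the bench and slip it gently over the fixture's spigot, fully home on the shoulder, without dropping or forcing it. Leave the other parts on the bench where they are.

Things in the scene. Friction and masses are not known exactly. Their poses are not given: they have to be found in the camera images.
- fixture: The aluminium seal fixture, fixed to the bench. Origin on the bench right under the arm's pivot; x runs along the shut arm from the pivot towards the crossbar, y along the pivot's axis, z up. Base plate 340 x 140 x 20 mm (170 mm either way along x). Two cheek plates at the origin, 76 mm over their outsides, reach 132 mm high.
- pivot (a point): The arm's pivot: on the hinge axis, 110 mm above the fixture's origin. Axes as the fixture's. The arm is a steel beam 24 mm wide, 16 mm thick, with a dark counterweight behind the pivot, 1.5 kg in all. Lifting it at the crossbar takes 2 to 4 N from shut, falling to nothing at the balance point (0.9 to 1.3 rad, it varies); past that it swings open by itself, hardly damped.
- post (a point): Top of the stop post, 24 x 40 mm, 130 mm behind the pivot (fixture -x), 235 mm above the bench. A level screw with a round rubber tip (22 mm) passes through it 213 mm above the bench, pointing to +x. How far it sticks out is changed from time to time and not measured: the open arm comes to rest on it somewhere from 1.58 to 2.12 rad. It does not give way.
- holddown (a joint): Angle of the hold-down arm, rad: 0 when shut (level, along the fixture's +x, its rubber pad over the spigot), growing as the crossbar rises about the pivot; pi/2 is upright, beyond that it leans to the fixture's -x, towards the stop post.
- bar (a point): Middle of the crossbar at the arm's end, 190 mm from the pivot on the beam's centre line: a round steel bar, 16 mm dia., 150 mm long, parallel to the pivot axis (fixture y). It sticks out 63 mm either side of the beam, to be pinched there from above with the fingers closing across it; it can turn between the fingers. x points along the beam away from the pivot.
- seat (a point): Centre of the shoulder that the sleeve must sit on: 120 mm from the pivot along the fixture's x, 40 mm above the bench. The shoulder is a steel disc of 68 mm dia., 20 mm high; from it rises the spigot, 30 mm dia., 26 mm high, its top 6 mm tapered to 23 mm. The shut arm covers it.
- sleeve: The tall plain steel sleeve to load: 52 mm outside dia., 33 mm bore, 36 mm high, about 0.34 kg, standing upright on the bench. Origin at the centre of its underside, z along its axis. Keep it this way up.
- collar: A flat steel collar, 52 mm outside dia., only 12 mm high; not needed, leave alone. Origin at the centre of its underside.
- flange: A steel flanged seal housing, 110 mm dia. flange, 45 mm high; leave alone. Origin at the centre of its underside.
- bottle: A small white bottle, 40 mm dia., 110 mm high; leave alone. Origin at the centre of its underside.
Mind the look-alikes: they are no part of the job. Leave any red look-alike of the sleeve alone.

How it is judged (in metres and radians):
On the way:
1. the hold-down arm rests open on its stop by itself, let go by the robot, the sleeve not yet on the spigot (value of joint holddown above 1.5 rad and velocity of joint holddown between -0.05 and 0.05 rad/s and contact force between the fingers and fixture below 0.05 N and horizontal distance between sleeve and seat above 0.03 m), for 0.3 s.
At the end, for the whole second after the job is handed in: The hold-down arm rests open and still (beyond 1.5 rad) on its stop, and the sleeve sits upright and still on the shoulder around the spigot: within 4 mm of its centre, its lower end no more than 2 mm above the shoulder; both let go (value of joint holddown above 1.5 rad and velocity of joint holddown between -0.05 and 0.05 rad/s and horizontal distance between sleeve and seat below 0.004 m and z of sleeve in the frame of seat between -0.003 and 0.002 m and angle between sleeve's own z axis and vertical below 0.06 rad and linear speed of sleeve below 0.02 m/s); the robot touches nothing.
It fails at once if the arm slammed into or was pressed against its stop screw with more than 30 N (contact force between stop_screw_tip and anything else above 30 N).
It fails at once if the arm swung open faster than 1 rad/s beyond 1.5 rad (let fall, not lowered) (value of joint holddown above 1.5 rad and velocity of joint holddown above 1 rad/s).
It fails at once if the sleeve was dropped on, struck or forced against the fixture with more than 40 N (contact force between sleeve and fixture above 40 N).
It fails at once if a bystander (collar, flanged housing or bottle) was moved more than 25 mm (distance of any of collar, flange, bottle from where it was at the start of the episode above 0.025 m).
It also fails if it takes over 72 s, if anything falls off the work surface, if the arm or the gripper's body presses on something with over 40 N, if the wrist force passes 120 N, or if a joint passes its speed limit or range.

## Working session

There is one attempt and no reset: what is moved stays moved. The work goes in short steps, Python scripts to look and compute and a tool call to move; the robot and the scene stay as the last step left them, time stands still between calls to the robot, and variables do not carry over. Pictures are saved under pics/ and viewed, and the job is handed in when it is done.

Besides the shell and the picture viewer there is one more tool, called after "Call:" as name(argument=value, ...) on one line, values as JSON. play_rows: Moves the arm, as the interface text tells. Its arguments: {"type":"object","properties":{"moves":{"type":"array","items":{"type":"number"}}},"required":["moves"]}

```bash
ls; mkdir -p pics
python3 - <<'E'
from plant import bot
import cv2,numpy as np
o=bot.get_obs();print(o)
for n in("scene","top","wrist"):
    c=bot.capture(n);cv2.imwrite(f"pics/{n}0.png",c["color"][:,:,::-1])
    print(n,{k:np.round(v,3).tolist() for k,v in c.items() if k!="color"})
E
```

```text
pics
{'time': 0.0, 'joint_positions': array([-1.48601712e+00,  3.42691113e-01,  1.52504643e+00, -1.25769392e-05,
        1.27541821e+00, -1.45981141e-01]), 'dq': array([ 0.00146199,  0.00014096,  0.00059003, -0.00131319, -0.00131444,
        0.0003676 ]), 'tau': array([ 9.26639805e-04, -4.31243849e+01, -2.44224983e+01,  7.17474218e-02,
        5.58800879e-02, -1.50353062e-04]), 'tool_pos': array([ 120.07090933, -510.68026549,  248.05109113]), 'tcp_rot': array([-3.14004443e+00, -2.15474783e-04,  2.30763855e-01]), 'contact_force': array([ 0.2057845 , -0.51633213, -0.22728466]), 'moment': array([ 0.03898604, -0.02539235, -0.03716148]), 'grip_width': 91.53267352642237}
scene {'fx': 405.148, 'fy': 405.148, 'cx': 319.012, 'cy': 198.532, 'world_to_cam': [[-0.625, 0.78, -0.007, 287.093], [0.65, 0.516, -0.558, -226.221], [-0.432, -0.354, -0.83, 1475.932], [0.0, 0.0, 0.0, 1.0]]}
top {'fx': 408.286, 'fy': 408.286, 'cx': 312.216, 'cy': 197.936, 'world_to_cam': [[-0.016, -0.999, -0.037, 57.626], [-0.99, 0.021, -0.137, 502.472], [0.138, 0.034, -0.99, 1209.656], [0.0, 0.0, 0.0, 1.0]]}
wrist {'fx': 290.222, 'fy': 290.222, 'cx': 319.641, 'cy': 197.266, 'T_tool_cam': [[-0.001, -0.95, -0.311, 85.322], [1.0, -0.0, -0.002, 0.949], [0.002, -0.311, 0.95, -135.16], [0.0, 0.0, 0.0, 1.0]]}
```

View pics/scene0.png

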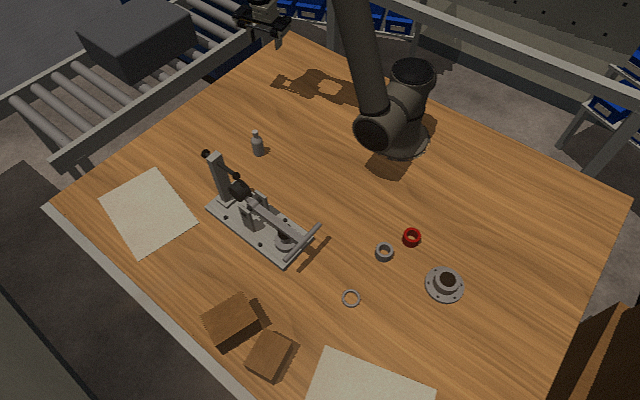

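View pics/top0.png

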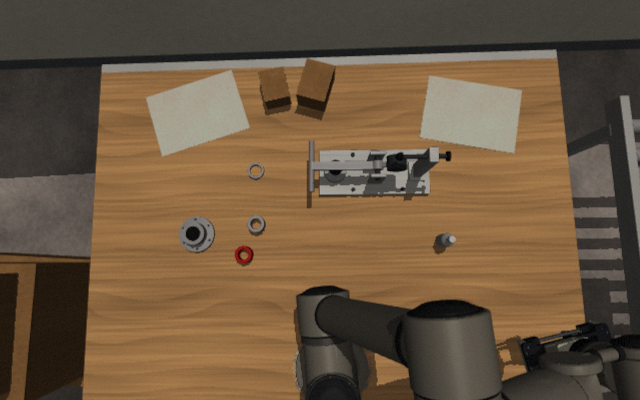

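View pics/wrist0.png

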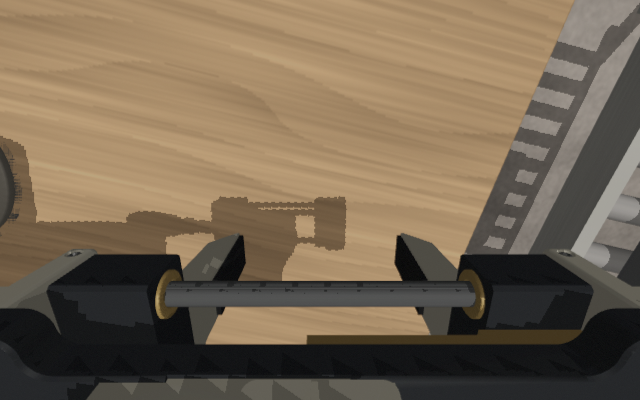

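Candidates for the sleeve are the grey ring at scene (384,252) / top (256,225), the red ring at (411,237) / (244,255), the thin ring at (351,298) / (256,171), and the flanged part at (445,284) / (197,234). By the description I choose the grey tall ring at top (256,225). I'll check it in a crop and measure.

```bash
cat > h.py <<'E'
import cv2,numpy as np
from plant import bot
from scipy.spatial.transform import Rotation as R
def cam(c,o=None):
    K=np.array([[c["fx"],0,c["cx"]],[0,c["fy"],c["cy"]],[0,0,1]])
    if "world_to_cam" in c: W=np.array(c["world_to_cam"])
    else:
        T=np.eye(4);T[:3,:3]=R.from_euler('xyz',o["tcp_rot"]).as_matrix();T[:3,3]=o["tool_pos"]
        W=np.linalg.inv(T@np.array(c["T_tool_cam"]))
    return K@W[:3]
def tri(Ps,uvs):
    A=[]
    for P,(u,v) in zip(Ps,uvs): A+=[u*P[2]-P[0],v*P[2]-P[1]]
    A=np.array(A);A=A/np.linalg.norm(A[:,:3],axis=1)[:,None]
    x=np.linalg.lstsq(A[:,:3],-A[:,3],rcond=None)[0];return x
def plane(P,uv,z):
    u,v=uv;A=np.array([u*P[2]-P[0],v*P[2]-P[1]])
    return np.append(np.linalg.solve(A[:,:2],-A[:,3]-A[:,2]*z),z)
def proj(P,x):
    q=P@np.append(x,1);return q[:2]/q[2]
def crop(img,x0,y0,x1,y1,s,name):
    cv2.imwrite(name,cv2.resize(img[y0:y1,x0:x1,::-1],None,fx=s,fy=s,interpolation=cv2.INTER_CUBIC))
E
python3 - <<'E'
from h import *
s=bot.capture("scene")["color"];t=bot.capture("top")["color"]
crop(s,190,130,350,280,5,"pics/s_fix.png");crop(t,295,130,455,210,5,"pics/t_fix.png")
crop(s,330,215,430,315,5,"pics/s_sl.png");crop(t,170,150,290,270,5,"pics/t_sl.png")
E
```

```text
(no output)
```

View pics/s_fix.png

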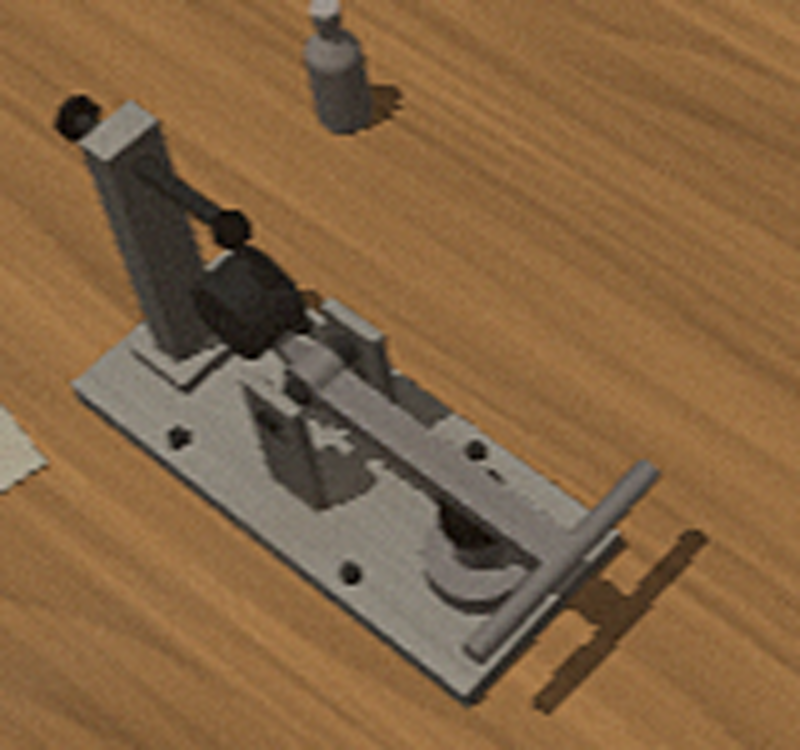

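View pics/t_fix.png

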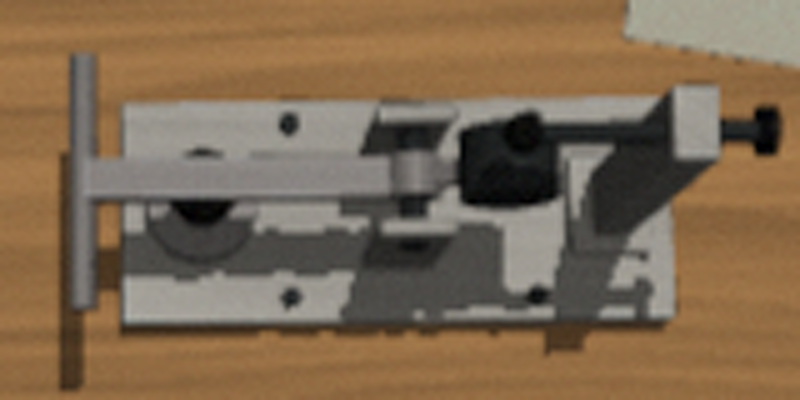

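View pics/s_sl.png

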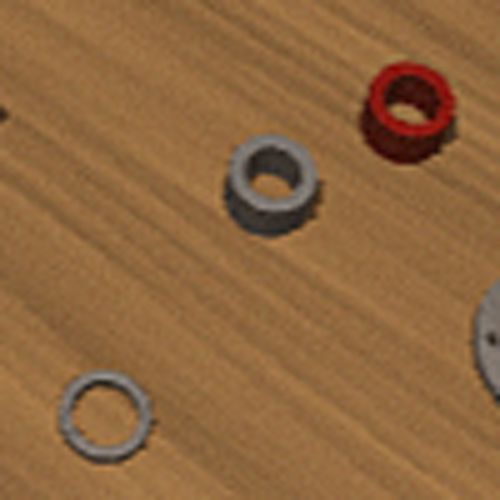

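View pics/t_sl.png

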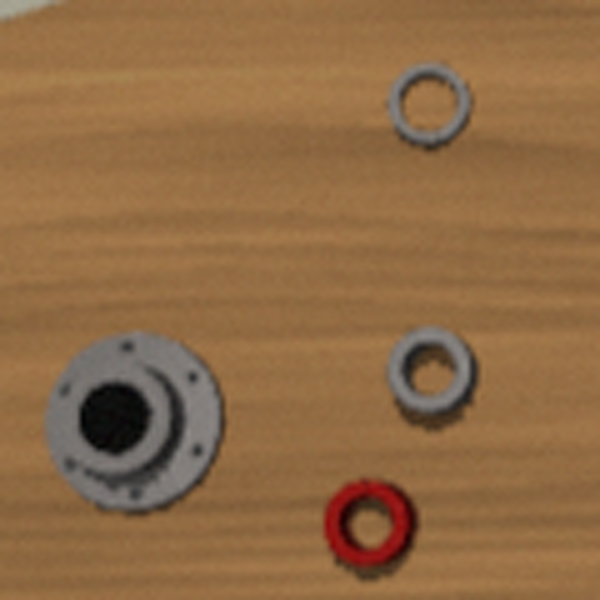

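```bash
cat > m.py <<'E'
from h import *
cs=bot.capture("scene");ct=bot.capture("top");S=cam(cs);T=cam(ct)
f=lambda x,y,x0,y0:((x+.5)/5-.5+x0,(y+.5)/5-.5+y0)
s=lambda x,y:f(x,y,190,130);t=lambda x,y:f(x,y,295,130)
pts={'bar+':(s(478,650),t(83,58)),'bar-':(s(649,470),t(84,305)),
'base++':(s(467,692),t(122,102)),'base-+':(s(620,538),t(122,322)),'base+-':(s(76,384),t(672,98)),
'post':(s(120,129),t(696,122)),'tip':(s(231,229),t(523,131)),'barmid':(s(563,560),t(84,180))}
X={}
for k,(a,b) in pts.items():
    x=tri([S,T],[a,b]);X[k]=x;print(k,x.round(1),(proj(S,x)-a).round(1),(proj(T,x)-b).round(1))
s2=lambda x,y:f(x,y,330,215);t2=lambda x,y:f(x,y,170,150)
for k,a,b in(('sleeve top',s2(273,181),t2(432,370)),('red',s2(410,101),t2(370,523)),('collar',s2(106,416),t2(430,105))):
    x=tri([S,T],[a,b]);print(k,x.round(1),(proj(S,x)-a).round(1))
E
python3 m.py
```

```text
bar+ [659.5  45.9 113.2] [-0.1 -0. ] [-0.1  0. ]
bar- [514.5  47.3 110.5] [0.1 0. ] [ 0.1 -0.1]
base++ [655.8  25.1  24. ] [-0.1 -0. ] [-0.1  0. ]
base-+ [518.7  27.3  13.3] [0.1 0. ] [ 0.1 -0.1]
base+- [ 650.6 -316.3   15.7] [-0.6 -0.1] [-0.5  0.4]
post [ 583.  -273.   235.8] [0.2 0. ] [ 0.2 -0.1]
tip [ 585.4 -188.4  215.7] [0.2 0. ] [ 0.2 -0.1]
barmid [588.2  46.  109.6] [0.2 0. ] [ 0.2 -0.1]
sleeve top [429.3 222.2  24.5] [0. 0.]
red [337.  258.3  31.2] [0.1 0. ]
collar [599.3 227.    5.1] [0.2 0. ]
```

Call:
play_rows(moves=[0, 34, -28, -8, 7, 0, 68, -56, -15, 13.9, 0, 102, -83, -22, 13.9, 0, 136, -111, -30, 13.9, 0, 170, -139, -30, 13.9, 0, 204, -167, -30, 13.9, 0, 238, -194, -30, 13.9, 0, 272, -222, -30, 13.9])

```text
time: 1.02
tool_pos: [322.6, -247.0, 279.0]
tcp_rot: [3.141, -0.001, -0.012]
contact_force: [0.8, -0.7, 0.5]
grip_width: 92.1
```

```bash
cat > go.py <<'E'
import sys
from h import *
o=bot.get_obs();p=o["tool_pos"];r=R.from_euler('xyz',o["tcp_rot"])
print("t",round(o["time"],2),"tcp",p.round(1),"rpy",o["tcp_rot"].round(4),"F",o["contact_force"].round(1),"w",round(o["grip_width"],1))
if len(sys.argv)>3:
    print("shift",r.inv().apply(np.array(list(map(float,sys.argv[1:4])))-p).round(1))
E
python3 go.py 547 46 260
```

```text
t 1.02 tcp [ 322.6 -247.   279. ] rpy [ 3.1408e+00 -7.0000e-04 -1.2400e-02] F [ 0.8 -0.7  0.5] w 92.1
shift [ 220.8 -295.8   19. ]
```

Call:
play_rows(moves=[0, 25, -33, 0, 0, 0, 50, -66, 0, 0, 0, 75, -100, 0, 0, 0, 100, -133, 0, 0, 0, 125, -167, 0, 0, 0, 150, -200, 0, 0, 0, 180, -240, 10, 0, 0, 210, -281, 19, 0])

```text
time: 1.68
tool_pos: [524.6, 16.2, 263.3]
tcp_rot: [3.141, -0.001, -0.011]
contact_force: [0.5, -1.2, -0.9]
grip_width: 91.8
```

Call:
play_rows(moves=[0, 0, 0, 0, 0, 0, 0, 0, 0, 0, 0, 0, 0, 0, 0])

```text
time: 1.93
tool_pos: [523.1, 14.1, 263.0]
tcp_rot: [3.141, 0.001, -0.011]
contact_force: [0.3, 0.6, 0.3]
grip_width: 91.6
```

```bash
python3 go.py 547 46 260
python3 - <<'E'
from h import *
c=bot.capture("wrist");cv2.imwrite("pics/w1.png",c["color"][:,:,::-1])
E
```

```text
t 1.93 tcp [523.1  14.1 263. ] rpy [ 3.1412e+00  9.0000e-04 -1.1000e-02] F [0.3 0.6 0.3] w 91.6
shift [ 23.5 -32.1   2.9]
```

View pics/w1.png

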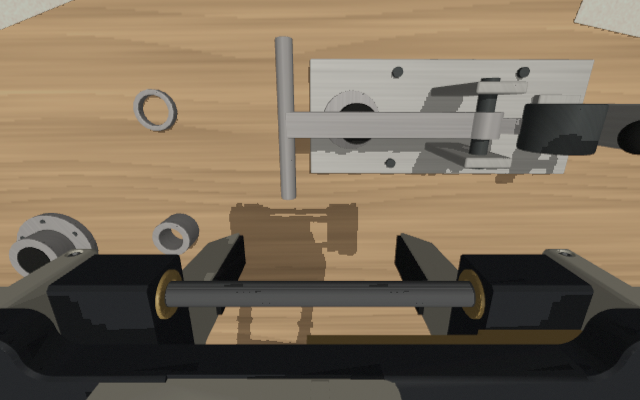

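Run:
```python
from h import *
o=bot.get_obs();cw=bot.capture("wrist");W=cam(cw,o)
cs=bot.capture("scene");ct=bot.capture("top");S=cam(cs);T=cam(ct)
for z in(104,111,117):
  for uv in((284.5,39),(289,197),(286.7,124)):print(z,plane(W,uv,z).round(1))
crop(cw["color"],130,190,220,270,8,"pics/w1sl.png")
crop(cw["color"],270,50,400,180,6,"pics/w1seat.png")
for z in (20,):
  for uv in((309.5,59),(309.5,173)):print('base',plane(W,uv,z).round(1))
print('expect bar mid px',proj(W,np.array([587.3,46.3,110])).round(1),'sleeve',proj(W,np.array([429.3,222.2,36])).round(1))
```

```text
104 [663.3  43.2 104. ]
104 [512.8  46.  104. ]
104 [588.5  44.8 104. ]
111 [662.   42.4 111. ]
111 [515.   45.2 111. ]
111 [589.  44. 111.]
117 [660.9  41.8 117. ]
117 [517.   44.5 117. ]
117 [589.4  43.3 117. ]
base [657.4  23.5  20. ]
base [518.8  26.8  20. ]
expect bar mid px [284.5 125.7] sleeve [169.4 240.6]
```

View pics/w1sl.png

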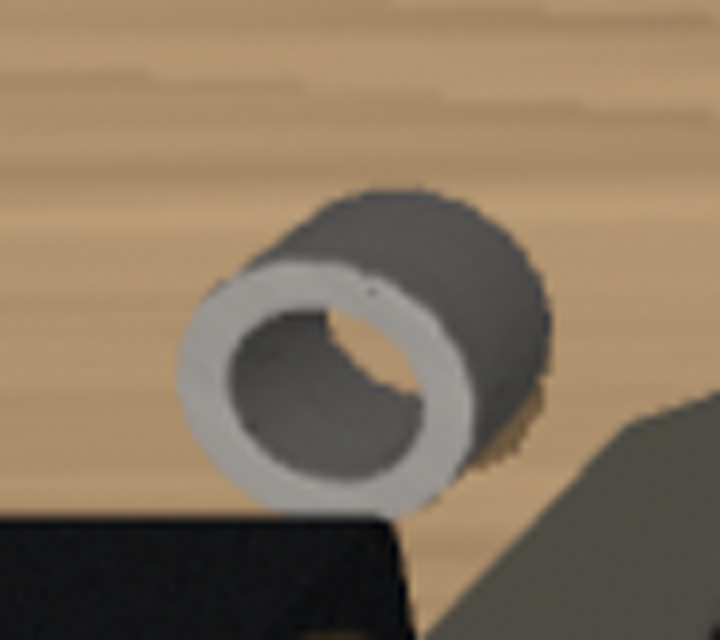

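View pics/w1seat.png

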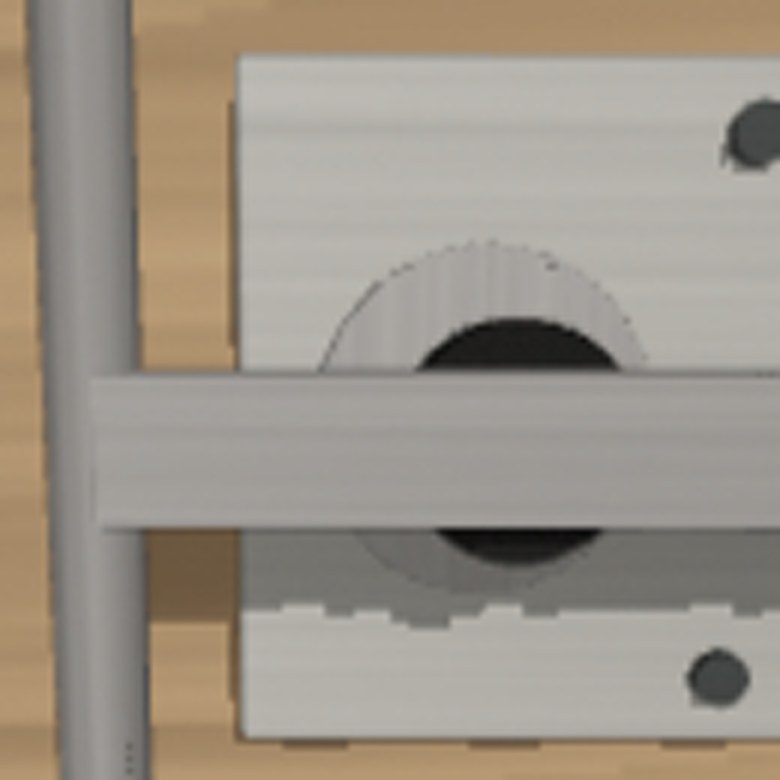

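Call:
play_rows(moves=[0, 12, -16, 0, 0.3, 0, 23, -32, 10, 0.3, 0, 23, -32, 50, 0.3, 0, 23, -32, 90, 0.3, 0, 23, -32, 120, 0.3, 0, 23, -32, 140, 0.3, 0, 23, -32, 149, 0.3, 0, 23, -32, 149, 0.3])

```text
time: 2.8
tool_pos: [545.7, 45.2, 112.7]
tcp_rot: [-3.142, 0.003, -0.018]
contact_force: [-0.0, 0.2, 0.3]
grip_width: 91.9
```

```bash
python3 go.py 546.5 46 113
python3 - <<'E'
from h import *
c=bot.capture("wrist");cv2.imwrite("pics/w2.png",c["color"][:,:,::-1])
E
```

```text
t 2.8 tcp [545.7  45.2 112.7] rpy [-3.1416  0.0034 -0.0184] F [-0.   0.2  0.3] w 91.9
shift [ 0.7 -0.9 -0.3]
```

View pics/w2.png

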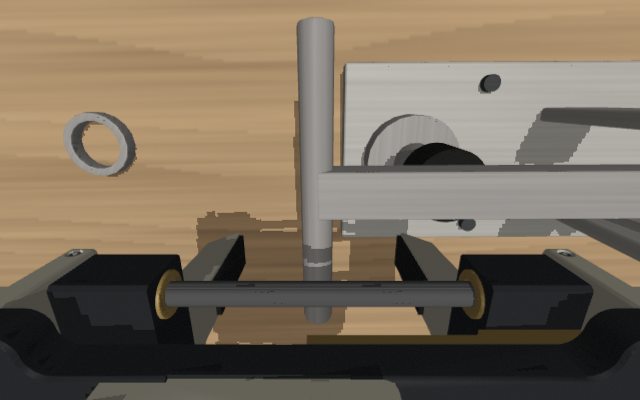

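The bar (column ~317) lies between the fingers, pads clear of the beam. Closing.

Call:
play_rows(moves=[255, 0, 0, 0, 0, 255, 0, 0, 0, 0, 255, 0, 0, 0, 0, 255, 0, 0, 0, 0, 255, 0, 0, 0, 0, 255, 0, 0, 0, 0])

```text
time: 3.35
tool_pos: [547.0, 45.9, 114.6]
tcp_rot: [3.141, -0.001, -0.017]
contact_force: [0.1, 0.6, -0.1]
grip_width: 56.7
```

```bash
python3 go.py
```

```text
t 3.35 tcp [547.   45.9 114.6] rpy [ 3.1415e+00 -7.0000e-04 -1.7000e-02] F [ 0.1  0.6 -0.1] w 56.7
```

Call:
play_rows(moves=[255, 0, 0, 0, 0, 255, 0, 0, 0, 0, 255, 0, 0, 0, 0, 255, 0, 0, 0, 0, 255, 0, 0, 0, 0, 255, 0, 0, 0, 0, 255, 0, 0, 0, 0, 255, 0, 0, 0, 0])

```text
time: 4.02
tool_pos: [546.8, 46.4, 114.1]
tcp_rot: [-3.141, 0.0, -0.017]
contact_force: [0.8, 3.7, -0.5]
grip_width: 15.0
```

```bash
python3 go.py
```

```text
t 4.02 tcp [546.8  46.4 114.1] rpy [-3.1409  0.     -0.0171] F [ 0.8  3.7 -0.5] w 15.0
```

```bash
cat > arc.py <<'E'
import numpy as np,sys
a,*st=map(float,sys.argv[1:])
for d in st:
    print(round(d,3),[round(x,1) for x in(190*(np.cos(a)-np.cos(d)),-190*(np.sin(d)-np.sin(a)))])
E
python3 arc.py 0 .03 .07 .12 .17 .22 .27 .32 .37; echo; python3 arc.py .37 .42 .47 .52 .57 .62 .67 .72 .77
```

```text
0.03 [np.float64(0.1), np.float64(-5.7)]
0.07 [np.float64(0.5), np.float64(-13.3)]
0.12 [np.float64(1.4), np.float64(-22.7)]
0.17 [np.float64(2.7), np.float64(-32.1)]
0.22 [np.float64(4.6), np.float64(-41.5)]
0.27 [np.float64(6.9), np.float64(-50.7)]
0.32 [np.float64(9.6), np.float64(-59.8)]
0.37 [np.float64(12.9), np.float64(-68.7)]

0.42 [np.float64(3.7), np.float64(-8.8)]
0.47 [np.float64(7.7), np.float64(-17.3)]
0.52 [np.float64(12.3), np.float64(-25.7)]
0.57 [np.float64(17.2), np.float64(-33.8)]
0.62 [np.float64(22.5), np.float64(-41.7)]
0.67 [np.float64(28.2), np.float64(-49.3)]
0.72 [np.float64(34.3), np.float64(-56.6)]
0.77 [np.float64(40.7), np.float64(-63.6)]
```

Call:
play_rows(moves=[255, 0, 0.1, -5.7, 0, 255, 0, 0.5, -13.3, 0, 255, 0, 1.4, -22.7, 0, 255, 0, 2.7, -32.1, 0, 255, 0, 4.6, -41.5, 0, 255, 0, 6.9, -50.7, 0, 255, 0, 9.6, -59.8, 0, 255, 0, 12.9, -68.7, 0])

```text
time: 4.68
tool_pos: [546.6, 34.1, 184.0]
tcp_rot: [-3.139, -0.0, -0.017]
contact_force: [2.0, 8.1, -1.0]
grip_width: 14.8
```

```bash
python3 go.py
```

```text
t 4.68 tcp [546.6  34.1 184. ] rpy [-3.1395e+00 -5.0000e-04 -1.7000e-02] F [ 2.   8.1 -1. ] w 14.8
```

Call:
play_rows(moves=[255, 0, 3.0, -8.8, 0, 255, 0, 6.7, -17.3, 0, 255, 0, 11.3, -25.7, 0, 255, 0, 16.2, -33.8, 0, 255, 0, 21.5, -41.7, 0, 255, 0, 27.2, -49.3, 0, 255, 0, 33.3, -56.6, 0, 255, 0, 39.7, -63.6, 0])

```text
time: 5.35
tool_pos: [546.1, -4.5, 248.8]
tcp_rot: [-3.137, -0.002, -0.016]
contact_force: [0.0, 12.4, 7.8]
grip_width: 14.9
```

```bash
python3 go.py; python3 arc.py .77 .82 .87 .92 .97 1.02 1.07 1.12 1.16
```

```text
t 5.35 tcp [546.1  -4.5 248.8] rpy [-3.1371e+00 -2.4000e-03 -1.6400e-02] F [ 0.  12.4  7.8] w 14.9
0.82 [np.float64(6.8), np.float64(-6.7)]
0.87 [np.float64(13.9), np.float64(-13.0)]
0.92 [np.float64(21.3), np.float64(-18.9)]
0.97 [np.float64(29.0), np.float64(-24.5)]
1.02 [np.float64(37.0), np.float64(-29.6)]
1.07 [np.float64(45.2), np.float64(-34.4)]
1.12 [np.float64(53.6), np.float64(-38.8)]
1.16 [np.float64(60.5), np.float64(-41.9)]
```

Run:
```python
import numpy as np
from scipy.optimize import least_squares
P=np.array([[46.4,111.1],[34.1,181],[-4.5,245.8]])
for r in(190,None):
    f=lambda c:np.hypot(*(P-c[:2]).T)-(r or c[2])
    s=least_squares(f,[-144,110,190]);print(s.x,f(s.x))
```

```text
[-143.86648288  116.19657947  190.        ] [ 0.33473049 -0.60213216  0.31569343]
[-156.33662616  111.45750355  202.73694137] [3.36456196e-10 6.86384283e-10 9.67020242e-10]
```

```bash
cat > arc2.py <<'E'
import numpy as np,sys
yc,zc,y0,z0,*st=map(float,sys.argv[1:])
for d in st: print(d,[float(round(-(yc+190*np.cos(d)-y0),1)),float(round(-(zc+190*np.sin(d)-z0),1))])
E
python3 arc2.py -143.9 119.2 -6.9 246.3 .76 .79 .83 .87 .91 .95 .99 1.03
```

```text
0.76 [-0.7, -3.8]
0.79 [3.3, -7.9]
0.83 [8.8, -13.1]
0.87 [14.5, -18.1]
0.91 [20.4, -22.9]
0.95 [26.5, -27.4]
0.99 [32.7, -31.7]
1.03 [39.2, -35.8]
```

Call:
play_rows(moves=[255, 0, -0.7, -3.8, 0, 255, 0, 3.3, -7.9, 0, 255, 0, 8.8, -13.1, 0, 255, 0, 14.5, -18.1, 0, 255, 0, 20.4, -22.9, 0, 255, 0, 26.5, -27.4, 0])

```text
time: 5.85
tool_pos: [545.7, -32.4, 275.2]
tcp_rot: [-3.14, -0.002, -0.017]
contact_force: [1.7, 7.2, 5.5]
grip_width: 14.9
```

```bash
python3 go.py
```

```text
t 5.85 tcp [545.7 -32.4 275.2] rpy [-3.1395e+00 -1.5000e-03 -1.6700e-02] F [1.7 7.2 5.5] w 14.9
```

```bash
python3 arc2.py -143.4 121 -33.4 273.7 .97 1.0 1.03 1.06 1.09 1.12 1.15 1.18
```

```text
0.97 [2.6, -4.0]
1.0 [7.3, -7.2]
1.03 [12.2, -10.2]
1.06 [17.1, -13.0]
1.09 [22.1, -15.8]
1.12 [27.2, -18.3]
1.15 [32.4, -20.7]
1.18 [37.6, -23.0]
```

Call:
play_rows(moves=[255, 0, 2.6, -4.0, 0, 255, 0, 7.3, -7.2, 0, 255, 0, 12.2, -10.2, 0, 255, 0, 17.1, -13.0, 0, 255, 0, 22.1, -15.8, 0, 255, 0, 27.2, -18.3, 0, 255, 0, 32.4, -20.7, 0, 255, 0, 37.6, -23, 0])

```text
time: 6.52
tool_pos: [545.0, -71.0, 297.7]
tcp_rot: [-3.142, -0.001, -0.017]
contact_force: [2.9, 3.9, 4.2]
grip_width: 15.2
```

```bash
python3 go.py
```

```text
t 6.52 tcp [545.  -71.  297.7] rpy [-3.1415e+00 -1.2000e-03 -1.6700e-02] F [2.9 3.9 4.2] w 15.2
```

```bash
python3 arc2.py -143.2 121.8 -71 296.7 1.21 1.24 1.27 1.30 1.33 1.36 1.39 1.41
python3 - <<'E'
from h import *
c=bot.capture("wrist");cv2.imwrite("pics/w3.png",c["color"][:,:,::-1])
c=bot.capture("scene")["color"];crop(c,190,90,350,250,4,"pics/s3.png")
E
```

```text
1.21 [5.1, -2.9]
1.24 [10.5, -4.8]
1.27 [15.9, -6.6]
1.3 [21.4, -8.2]
1.33 [26.9, -9.6]
1.36 [32.4, -10.9]
1.39 [38.0, -12.0]
1.41 [41.8, -12.6]
```

View pics/w3.png

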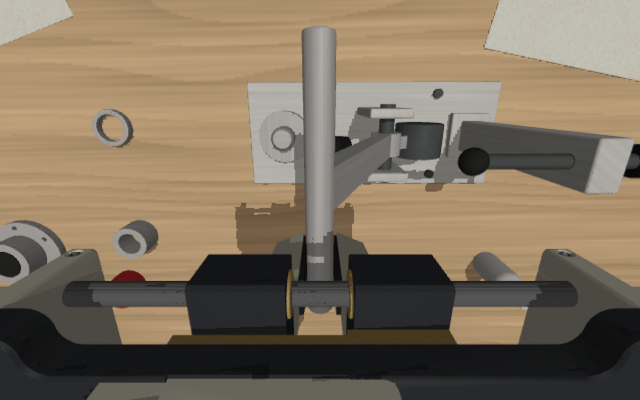

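View pics/s3.png

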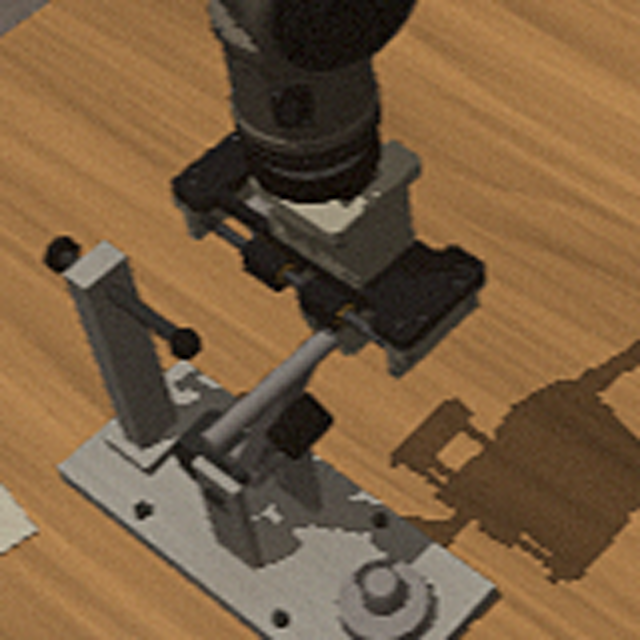

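Run:
```python
from h import *
o=bot.get_obs();cw=bot.capture("wrist");W=cam(cw,o)
cs=bot.capture("scene");ct=bot.capture("top");S=cam(cs);T=cam(ct)
f=lambda x,y,x0,y0,k:((x+.5)/k-.5+x0,(y+.5)/k-.5+y0)
a=f(231,229,190,130,5);b=f(523,131,295,130,5);w=(474,160)
for Ps,u in(([S,T,W],[a,b,w]),([S,W],[a,w]),([T,W],[b,w]),([S,T],[a,b])):
    x=tri(Ps,u);print(x.round(1))
print(plane(W,w,213))
crop(cw["color"],230,80,350,200,6,"pics/w3seat.png")
crop(cs["color"],260,220,320,260,10,"pics/s3seat.png")
```

```text
[ 586.  -188.9  215.6]
[ 587.4 -187.2  219.2]
[ 586.1 -189.2  214.5]
[ 585.4 -188.4  215.7]
[ 586.45207413 -191.09925387  213.        ]
```

View pics/w3seat.png

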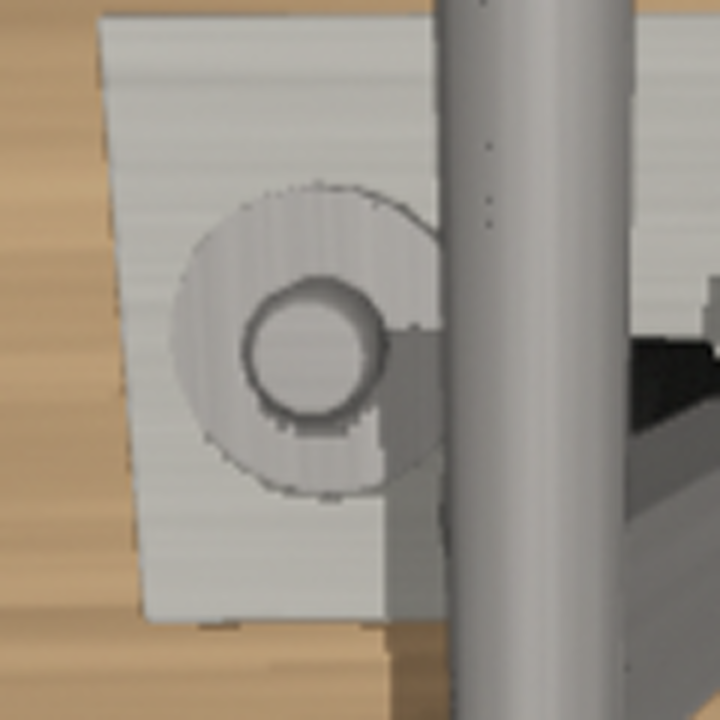

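View pics/s3seat.png

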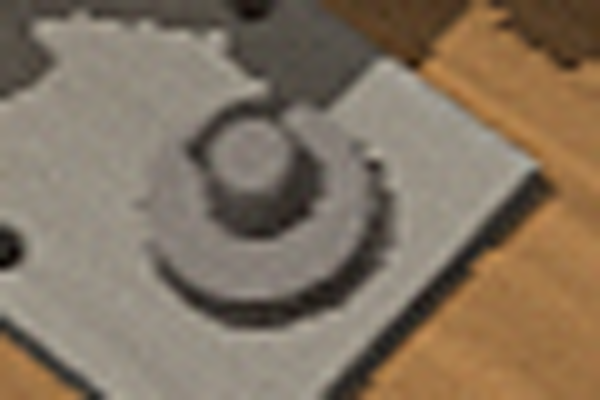

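Call:
play_rows(moves=[255, 0.5, 5.1, -2.9, 0, 255, 0.5, 10.5, -4.8, 0, 255, 0.5, 15.9, -6.6, 0, 255, 0.5, 21.4, -8.2, 0, 255, 0.5, 26.9, -9.6, 0, 255, 0.5, 32.4, -10.9, 0, 255, 0.5, 38.0, -12, 0, 255, 0.5, 41.8, -12.6, 0])

```text
time: 7.43
tool_pos: [544.2, -113.5, 309.4]
tcp_rot: [3.141, 0.001, -0.018]
contact_force: [-0.6, 1.6, 2.3]
grip_width: 14.9
```

```bash
python3 go.py
```

```text
t 7.43 tcp [ 544.2 -113.5  309.4] rpy [ 3.1412e+00  1.1000e-03 -1.7600e-02] F [-0.6  1.6  2.3] w 14.9
```

```bash
python3 arc2.py -143.2 122 -112.8 309.3 1.435 1.46 1.485 1.51 1.535 1.56 1.585 1.61;  python3 arc2.py -143.2 122 -150.6 311.9 1.63 1.65 1.67 1.69 1.70 1.71 1.72 1.73
```

```text
1.435 [4.7, -1.0]
1.46 [9.4, -1.5]
1.485 [14.1, -2.0]
1.51 [18.9, -2.3]
1.535 [23.6, -2.6]
1.56 [28.3, -2.7]
1.585 [33.1, -2.7]
1.61 [37.8, -2.6]
1.63 [3.8, 0.2]
1.65 [7.6, 0.5]
1.67 [11.4, 0.8]
1.69 [15.2, 1.2]
1.7 [17.1, 1.5]
1.71 [19.0, 1.7]
1.72 [20.8, 2.0]
1.73 [22.7, 2.3]
```

Call:
play_rows(moves=[255, 0, 4.7, -1.0, 0, 255, 0, 9.4, -1.5, 0, 255, 0, 14.1, -2.0, 0, 255, 0, 18.9, -2.3, 0, 255, 0, 23.6, -2.6, 0, 255, 0, 28.3, -2.7, 0, 255, 0, 33.1, -2.7, 0, 255, 0, 37.8, -2.6, 0])

```text
time: 8.1
tool_pos: [543.7, -150.9, 311.8]
tcp_rot: [3.141, 0.001, -0.017]
contact_force: [-4.8, 1.1, 0.4]
grip_width: 15.0
```

Call:
play_rows(moves=[255, 0, 3.8, 0.2, 0, 255, 0, 7.6, 0.5, 0, 255, 0, 11.4, 0.8, 0, 255, 0, 15.2, 1.2, 0, 255, 0, 17.1, 1.5, 0])

```text
time: 8.52
tool_pos: [543.5, -168.1, 310.6]
tcp_rot: [3.141, 0.0, -0.017]
contact_force: [-3.5, 0.4, 1.4]
grip_width: 15.0
```

```bash
python3 go.py
python3 - <<'E'
from h import *
c=bot.capture("wrist");cv2.imwrite("pics/w4.png",c["color"][:,:,::-1])
c=bot.capture("scene")["color"];crop(c,190,90,350,250,4,"pics/s4.png")
E
```

```text
t 8.52 tcp [ 543.5 -168.1  310.6] rpy [ 3.1411e+00  4.0000e-04 -1.7300e-02] F [-3.5  0.4  1.4] w 15.0
```

View pics/w4.png

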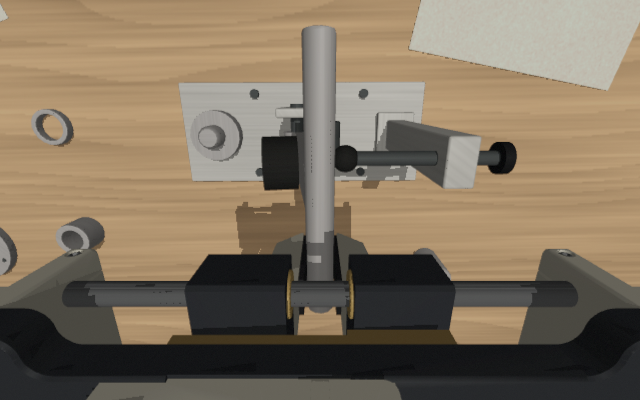

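View pics/s4.png

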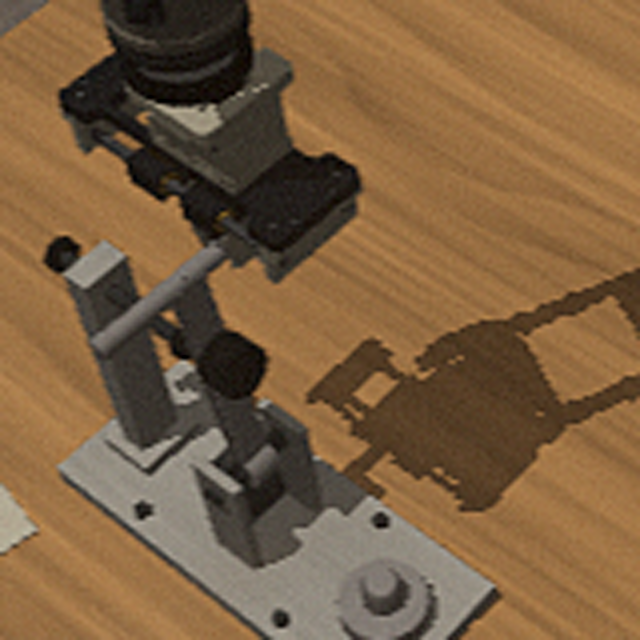

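Call:
play_rows(moves=[255, 0, 2, 0.3, 0, 255, 0, 4, 0.6, 0, 255, 0, 6, 0.9, 0, 255, 0, 8, 1.2, 0])

```text
time: 8.95
tool_pos: [543.4, -175.7, 309.3]
tcp_rot: [3.141, 0.0, -0.017]
contact_force: [-4.9, 0.4, 0.5]
grip_width: 15.2
```

Call:
play_rows(moves=[255, 0, 2, 0.4, 0, 255, 0, 4, 0.8, 0, 255, 0, 5, 1.0, 0])

```text
time: 9.2
tool_pos: [543.4, -180.8, 308.3]
tcp_rot: [3.141, 0.0, -0.017]
contact_force: [-4.5, 0.5, 0.9]
grip_width: 14.9
```

```bash
python3 go.py
python3 - <<'E'
from h import *
c=bot.capture("wrist");crop(c["color"],240,80,440,220,4,"pics/w5.png")
E
```

```text
t 9.2 tcp [ 543.4 -180.8  308.3] rpy [ 3.1413e+00  2.0000e-04 -1.7200e-02] F [-4.5  0.5  0.9] w 14.9
```

View pics/w5.png

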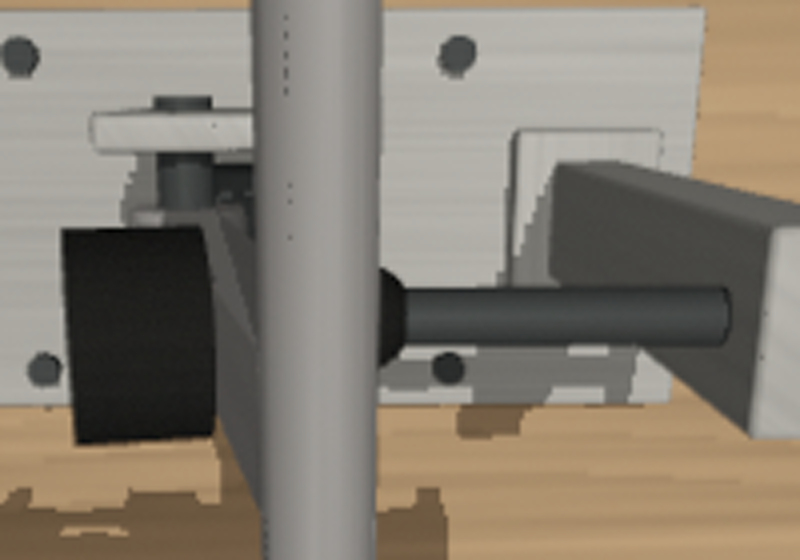

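Call:
play_rows(moves=[255, 0, 1.5, 0.4, 0, 255, 0, 3, 0.7, 0, 255, 0, 4.5, 1.0, 0])

```text
time: 9.5
tool_pos: [543.3, -185.1, 307.3]
tcp_rot: [-3.142, 0.0, -0.017]
contact_force: [-4.5, 0.5, 0.2]
grip_width: 15.2
```

Call:
play_rows(moves=[255, 0, 1.5, 0.4, 0, 255, 0, 3, 0.7, 0])

```text
time: 9.67
tool_pos: [543.3, -188.1, 306.6]
tcp_rot: [3.142, 0.0, -0.017]
contact_force: [-5.5, 0.7, -1.0]
grip_width: 15.4
```

Call:
play_rows(moves=[255, 0, 1.3, 0.3, 0, 255, 0, 2.6, 0.6, 0])

```text
time: 9.83
tool_pos: [543.3, -190.1, 306.2]
tcp_rot: [-3.14, 0.0, -0.017]
contact_force: [-5.2, 6.0, 2.1]
grip_width: 15.1
```

Call:
play_rows(moves=[255, 0, 1.3, 0.3, 0, 255, 0, 2.6, 0.7, 0])

```text
time: 10.0
tool_pos: [543.3, -190.6, 306.0]
tcp_rot: [-3.137, -0.0, -0.016]
contact_force: [-5.9, 14.7, 7.9]
grip_width: 15.2
```

Contact at y ≈ -190. I'm backing off the overshoot at once, keeping light contact.

Call:
play_rows(moves=[255, 0, -1.5, -0.4, 0, 255, 0, -2.8, -0.7, 0, 255, 0, -2.8, -0.7, 0])

```text
time: 10.25
tool_pos: [543.3, -189.8, 306.2]
tcp_rot: [-3.141, 0.0, -0.016]
contact_force: [-4.4, 2.1, 0.9]
grip_width: 14.9
```

```bash
python3 go.py
python3 - <<'E'
from h import *
c=bot.capture("wrist");crop(c["color"],240,80,440,220,4,"pics/w6.png")
c=bot.capture("scene")["color"];crop(c,190,90,350,250,4,"pics/s6.png")
E
```

```text
t 10.25 tcp [ 543.3 -189.8  306.2] rpy [-3.1411  0.     -0.0165] F [-4.4  2.1  0.9] w 14.9
```

View pics/w6.png

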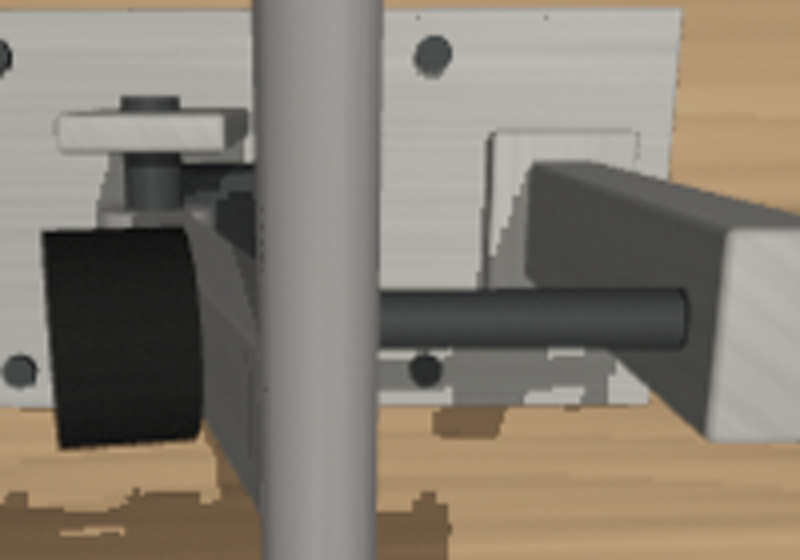

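View pics/s6.png

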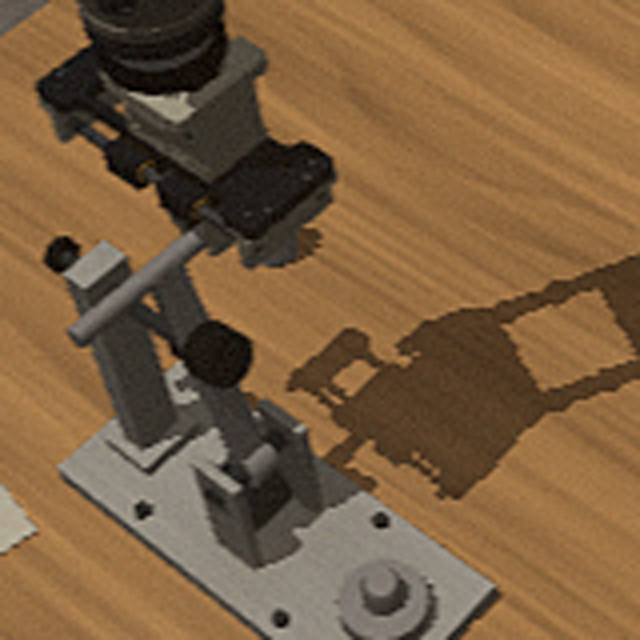

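Call:
play_rows(moves=[150, 0, 0, 0, 0, 150, 0, 0, 0, 0, 150, 0, 0, 0, 0, 150, 0, 0, 0, 0, 150, 0, 0, 0, 0, 150, 0, 0, 0, 0])

```text
time: 10.85
tool_pos: [543.5, -190.5, 306.2]
tcp_rot: [3.141, -0.001, -0.017]
contact_force: [0.5, -0.1, 0.3]
grip_width: 37.7
```

Call:
play_rows(moves=[100, 0, 0, 0, 0, 60, 0, 0, -10, 0, 0, 0, 0, -25, 0, 0, 0, 0, -45, 0, 0, 0, 0, -60, 0, 0, 0, 0, -60, 0])

```text
time: 11.35
tool_pos: [544.2, -190.8, 370.4]
tcp_rot: [3.138, -0.007, -0.017]
contact_force: [-0.2, -0.9, 0.1]
grip_width: 72.9
```

```bash
python3 go.py
python3 - <<'E'
from h import *
c=bot.capture("wrist");cv2.imwrite("pics/w7.png",c["color"][:,:,::-1])
E
```

```text
t 11.35 tcp [ 544.2 -190.8  370.4] rpy [ 3.1384 -0.0065 -0.017 ] F [-0.2 -0.9  0.1] w 72.9
```

View pics/w7.png

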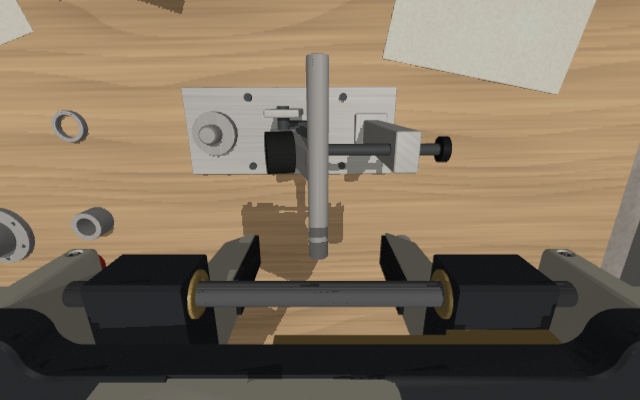

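Call:
play_rows(moves=[60, -9.5, -32, 0, -7, 60, -19, -64, 8, -14, 60, -28.5, -96, 16, -21, 60, -38, -128, 26, -28, 60, -47.5, -160, 40, -35, 60, -57, -192, 55, -42, 60, -66.5, -224, 70, -49, 60, -76, -256, 80, -56])

```text
time: 12.07
tool_pos: [469.9, 68.3, 283.8]
tcp_rot: [-3.139, 0.002, 0.966]
contact_force: [0.9, 0.9, -0.1]
grip_width: 70.4
```

```bash
python3 go.py 429 222 200
```

```text
t 12.07 tcp [469.9  68.3 283.8] rpy [-3.139e+00  1.700e-03  9.661e-01] F [ 0.9  0.9 -0.1] w 70.4
shift [ 103.3 -120.8   84. ]
```

Call:
play_rows(moves=[60, 20, -24, 15, -7, 60, 40, -48, 30, -14, 60, 60, -72, 45, -21, 60, 80, -96, 60, -28, 60, 103, -121, 75, -34, 60, 103, -121, 84, -34, 60, 103, -121, 84, -34, 60, 103, -121, 84, -34])

```text
time: 12.73
tool_pos: [431.1, 220.2, 201.4]
tcp_rot: [-3.14, 0.001, 1.553]
contact_force: [0.4, 0.0, 0.2]
grip_width: 70.0
```

```bash
python3 go.py 429 222 200
python3 - <<'E'
from h import *
c=bot.capture("wrist");cv2.imwrite("pics/w8.png",c["color"][:,:,::-1])
E
```

```text
t 12.73 tcp [431.1 220.2 201.4] rpy [-3.1398e+00  1.1000e-03  1.5531e+00] F [0.4 0.  0.2] w 70.0
shift [ 1.8 -2.1  1.4]
```

View pics/w8.png

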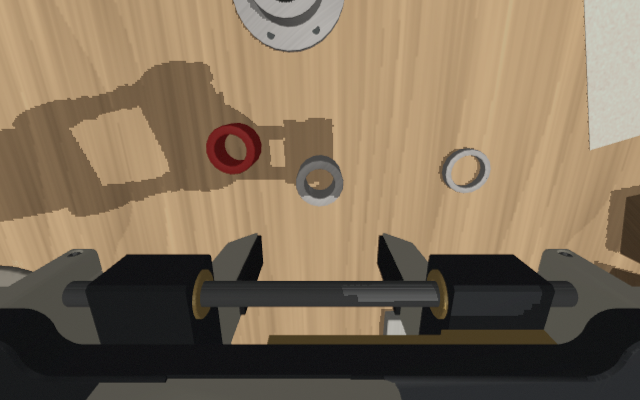

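Run:
```python
from h import *
c=bot.capture("wrist");crop(c["color"],285,145,355,215,10,"pics/w8c.png")
W=cam(c,bot.get_obs())
# predicted rim outlines
for nm,r,z in(("topout",26,36),("topin",16.5,36),("botin",16.5,0)):
    q=np.array([proj(W,np.array([429.3+r*np.cos(a),222.2+r*np.sin(a),z])) for a in np.linspace(0,6.28,60)])
    print(nm,q.min(0).round(1),q.max(0).round(1))
```

```text
topout [292.1 158.6] [340.5 205.3]
topin [301.  167.5] [331.7 197.1]
botin [302.8 161. ] [330.4 187.9]
```

View pics/w8c.png

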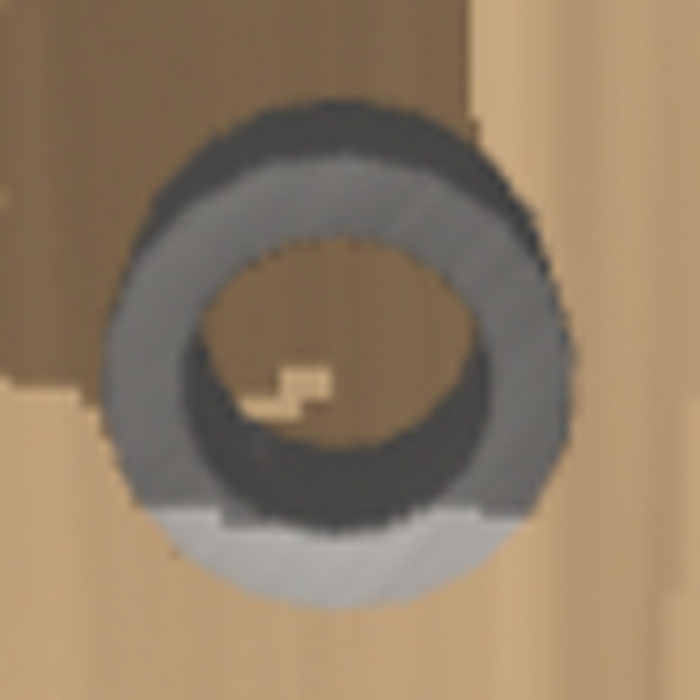

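Call:
play_rows(moves=[60, -32, 21, -30, 0, 60, -64, 42, -30, 0, 60, -96, 64, -30, 0, 60, -128, 85, -30, 0, 60, -160, 106, -30, 0, 60, -192, 128, -30, 0, 60, -220, 146, -30, 0, 60, -241, 160, -30, 0])

```text
time: 13.5
tool_pos: [588.6, -27.6, 232.9]
tcp_rot: [3.14, 0.001, 1.549]
contact_force: [1.0, 0.7, -0.3]
grip_width: 70.1
```

Call:
play_rows(moves=[60, 0, 0, 0, 0, 60, 0, 0, 0, 0, 60, 0, 0, 0, 0, 60, 0, 0, 0, 0])

```text
time: 13.83
tool_pos: [586.9, -22.5, 232.5]
tcp_rot: [3.141, -0.0, 1.554]
contact_force: [-0.5, -0.1, -0.5]
grip_width: 69.8
```

```bash
python3 go.py
python3 - <<'E'
from h import *
o=bot.get_obs();c=bot.capture("wrist");cv2.imwrite("pics/w9.png",c["color"][:,:,::-1])
W=cam(c,o);u,v=proj(W,np.array([586.8,-24,66])).astype(int);print(u,v,o["tool_pos"],o["tcp_rot"])
crop(c["color"],u-40,v-40,u+40,v+40,9,"pics/w9c.png")
E
```

```text
t 13.83 tcp [586.9 -22.5 232.5] rpy [ 3.1415e+00 -2.0000e-04  1.5538e+00] F [-0.5 -0.1 -0.5] w 69.8
319 186 [586.85433263 -22.50838198 232.54881125] [ 3.14147174e+00 -1.55641299e-04  1.55384738e+00]
```

View pics/w9.png

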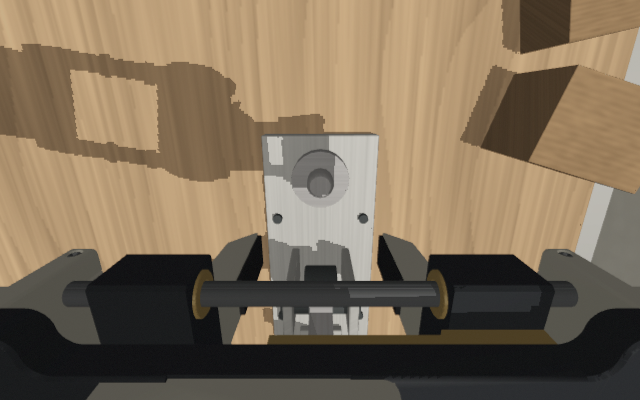

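View pics/w9c.png

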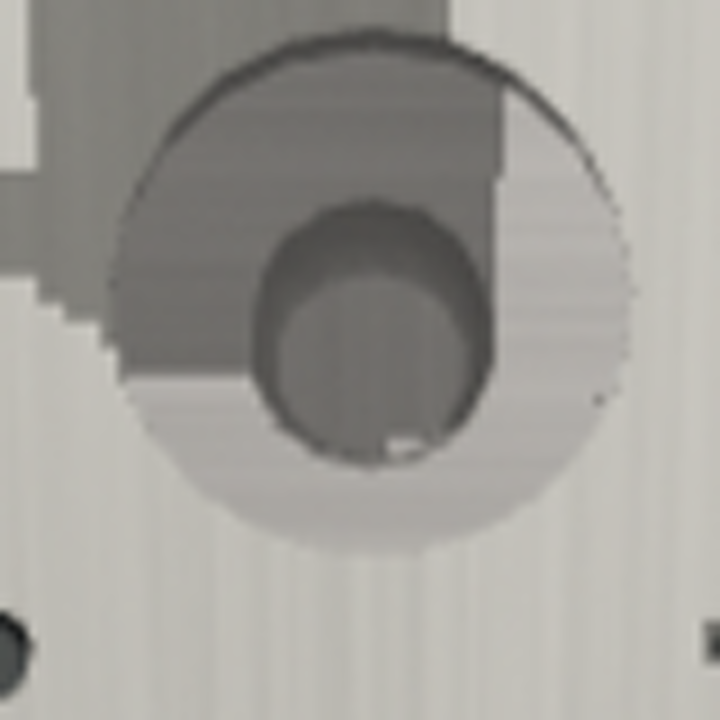

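```bash
python3 - <<'E'
from h import *
o=bot.get_obs();c=bot.capture("wrist");W=cam(c,o)
print(plane(W,(319.8,186.0),66),plane(W,(319.7,179.3),40))
o2={"tool_pos":np.array([431.1,220.2,201.4]),"tcp_rot":np.array([-3.1398,.0011,1.5531])}
W2=cam(c,o2);print(plane(W2,(318.2,182.8),36))
S=cam(bot.capture("scene"));f=lambda x,y,x0,y0,k:((x+.5)/k-.5+x0,(y+.5)/k-.5+y0)
a=f(252,155,260,220,10);print('spigot tri',tri([S,W],[a,(319.8,186)]))
a=f(273,181,330,215,5);print('sleeve top tri',tri([S,W2],[a,(318.2,182.8)]))
E
python3 go.py 431.3 221.5 27
```

```text
[587.74028896 -23.720511    66.        ] [587.66169165 -22.98739722  40.        ]
[429.88828395 222.49323009  36.        ]
spigot tri [587.78881362 -23.28317142  67.94512019]
sleeve top tri [430.01911818 221.26379516  26.63558027]
t 13.98 tcp [587.1 -22.1 232.5] rpy [3.1412 0.     1.5549] F [0.5 0.7 0.1] w 70.0
shift [ 241.1 -159.7  205.4]
```

Call:
play_rows(moves=[60, 30, -20, 0, 0, 60, 60, -40, 0, 0, 60, 90, -60, 10, 0, 60, 120, -80, 30, 0, 60, 150, -100, 50, 0, 60, 182, -121, 70, 0, 60, 214, -142, 90, 0, 60, 241.6, -160.6, 102, 0])

```text
time: 14.65
tool_pos: [428.8, 222.9, 129.0]
tcp_rot: [-3.141, 0.0, 1.555]
contact_force: [0.5, -0.3, -0.2]
grip_width: 70.1
```

Call:
play_rows(moves=[60, 0, 0, 0, 0, 60, 0, 0, 0, 0, 60, 0, 0, 0, 0])

```text
time: 14.9
tool_pos: [431.3, 221.6, 130.7]
tcp_rot: [3.14, -0.0, 1.555]
contact_force: [-0.3, -0.7, 0.0]
grip_width: 70.3
```

```bash
python3 go.py 430.5 222 27
python3 - <<'E'
from h import *
c=bot.capture("wrist");cv2.imwrite("pics/w10.png",c["color"][:,:,::-1])
E
```

```text
t 14.9 tcp [431.3 221.6 130.7] rpy [ 3.1402 -0.      1.5554] F [-0.3 -0.7  0. ] w 70.3
shift [  0.4  -1.  103.7]
```

View pics/w10.png

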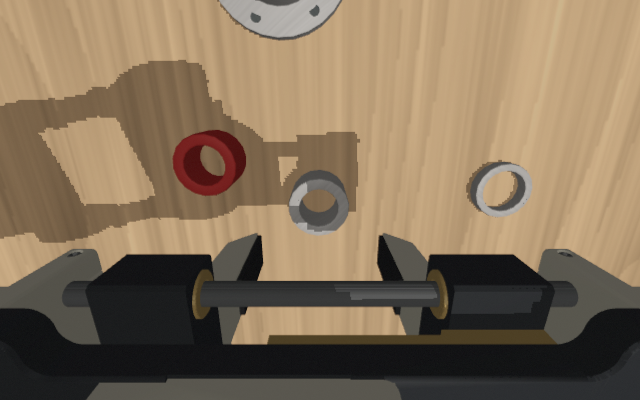

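Call:
play_rows(moves=[60, 0, 0, 20, 0, 60, 0, -0.5, 45, 0, 60, 0, -0.5, 65, 0, 60, 0, -0.5, 80, 0, 60, 0, -0.5, 92, 0, 60, 0, -0.5, 99, 0, 60, 0, -0.5, 103, 0, 60, 0, -0.5, 103, 0])

```text
time: 15.62
tool_pos: [431.0, 220.6, 26.9]
tcp_rot: [-3.142, 0.0, 1.553]
contact_force: [0.6, -0.4, 0.8]
grip_width: 70.6
```

```bash
python3 go.py 430.5 222 27
python3 - <<'E'
from h import *
c=bot.capture("wrist");cv2.imwrite("pics/w11.png",c["color"][:,:,::-1])
E
```

```text
t 15.62 tcp [431.  220.6  26.9] rpy [-3.1415e+00  2.0000e-04  1.5525e+00] F [ 0.6 -0.4  0.8] w 70.6
shift [ 1.3 -0.5 -0.1]
```

View pics/w11.png

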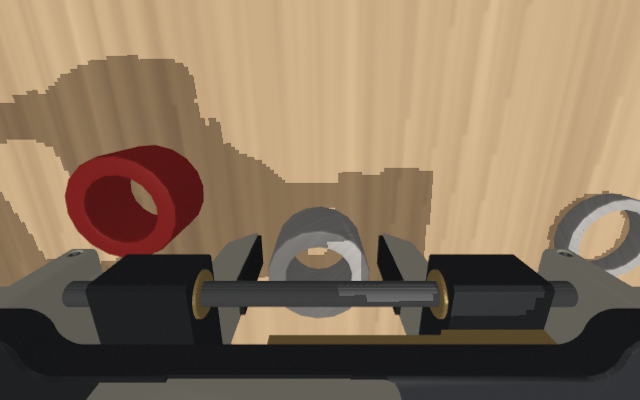

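Run:
```python
from h import *
c=bot.capture("wrist");crop(c["color"],260,200,380,330,6,"pics/w11c.png")
o=bot.get_obs();W=cam(c,o);Rm=R.from_euler('xyz',o["tcp_rot"]).as_matrix()
for dx in(0,2,4):
  cc=o["tool_pos"]+Rm@np.array([dx,0,0])
  for r in(26,16.5):
    q=np.array([proj(W,np.array([cc[0]+r*np.cos(a),cc[1]+r*np.sin(a),36])) for a in np.linspace(0,6.28,90)])
    print(dx,r,(q.min(0)).round(1),(q.max(0)).round(1))
```

```text
0 26 [267.  230.6] [370.  319.9]
0 16.5 [285.8 248.4] [351.2 305. ]
2 26 [266.8 226.8] [370.2 316.8]
2 16.5 [285.7 244.8] [351.3 301.8]
4 26 [266.6 222.9] [370.4 313.7]
4 16.5 [285.6 241. ] [351.4 298.5]
```

View pics/w11c.png

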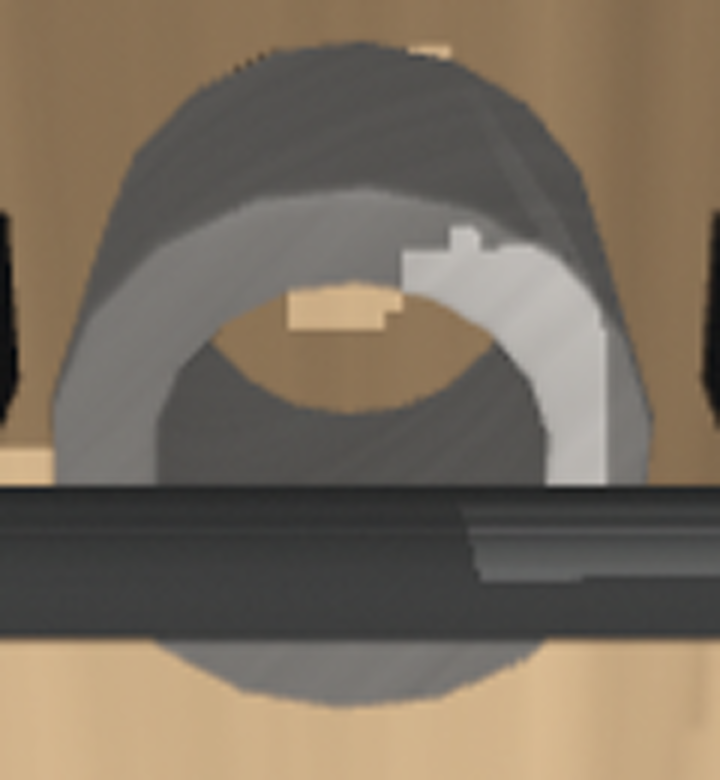

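Call:
play_rows(moves=[60, 0.9, 0, 0, 0, 140, 0.9, 0, 0, 0, 255, 0.9, 0, 0, 0, 255, 0.9, 0, 0, 0, 255, 0.9, 0, 0, 0, 255, 0.9, 0, 0, 0, 255, 0.9, 0, 0, 0, 255, 0.9, 0, 0, 0])

```text
time: 16.38
tool_pos: [430.6, 222.3, 27.4]
tcp_rot: [3.141, -0.0, 1.554]
contact_force: [-0.6, 1.0, 5.4]
grip_width: 51.8
```

Call:
play_rows(moves=[255, 0, 0, 0, 0, 255, 0, 0, 0, 0, 255, 0, 0, 0, 0])

```text
time: 16.63
tool_pos: [430.6, 222.3, 27.4]
tcp_rot: [3.141, -0.0, 1.554]
contact_force: [-1.9, 0.2, 5.0]
grip_width: 51.9
```

```bash
python3 go.py
python3 - <<'E'
from h import *
c=bot.capture("wrist");crop(c["color"],260,200,380,330,6,"pics/w12c.png")
E
```

```text
t 16.63 tcp [430.6 222.3  27.4] rpy [ 3.1412e+00 -1.0000e-04  1.5539e+00] F [-1.9  0.2  5. ] w 51.9
```

View pics/w12c.png

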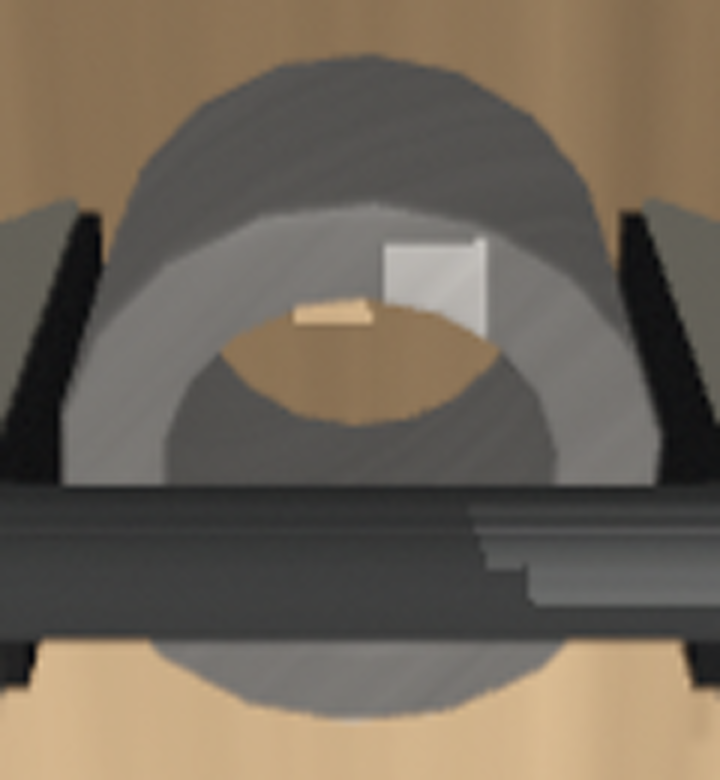

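Call:
play_rows(moves=[255, 0, 0, -5, 0, 255, 0, 0, -20, 0, 255, 0, 0, -45, 0, 255, 0, 0, -75, 0, 255, -10, 7, -100, 0, 255, -30, 20, -110, 0, 255, -55, 36, -110, 0, 255, -80, 53, -110, 0])

```text
time: 17.35
tool_pos: [482.3, 140.7, 137.9]
tcp_rot: [3.141, -0.0, 1.555]
contact_force: [0.1, -0.1, -3.0]
grip_width: 51.7
```

Call:
play_rows(moves=[255, -28, 18, 0, 0, 255, -56, 37, 0, 0, 255, -84, 56, 0, 0, 255, -112, 74, 0, 0, 255, -135, 90, 0, 0, 255, -152, 101, 0, 0, 255, -162, 107.5, 0, 0, 255, -162, 107.5, 0, 0])

```text
time: 18.02
tool_pos: [587.4, -24.6, 136.4]
tcp_rot: [-3.141, 0.0, 1.551]
contact_force: [-0.2, 0.3, -2.8]
grip_width: 51.6
```

Call:
play_rows(moves=[255, 0, 0, 0, 0, 255, 0, 0, 0, 0, 255, 0, 0, 0, 0])

```text
time: 18.27
tool_pos: [586.1, -21.2, 137.0]
tcp_rot: [-3.141, -0.0, 1.555]
contact_force: [-0.5, 0.5, -3.2]
grip_width: 51.9
```

```bash
for i in 1 2; do python3 go.py 587 -22.7 110; python3 -c "
from h import *
c=bot.capture('wrist');cv2.imwrite('pics/w13.png',c['color'][:,:,::-1])
c=bot.capture('scene')['color'];crop(c,190,90,350,250,4,'pics/s13.png')"; done
```

```text
t 18.27 tcp [586.1 -21.2 137. ] rpy [-3.1406e+00 -3.0000e-04  1.5551e+00] F [-0.5  0.5 -3.2] w 51.9
shift [-1.5  1.  27. ]
t 18.37 tcp [586.4 -21.5 137.2] rpy [-3.1413e+00 -1.0000e-04  1.5551e+00] F [-0.3  1.  -2.7] w 51.8
shift [-1.2  0.6 27.2]
```

View pics/w13.png

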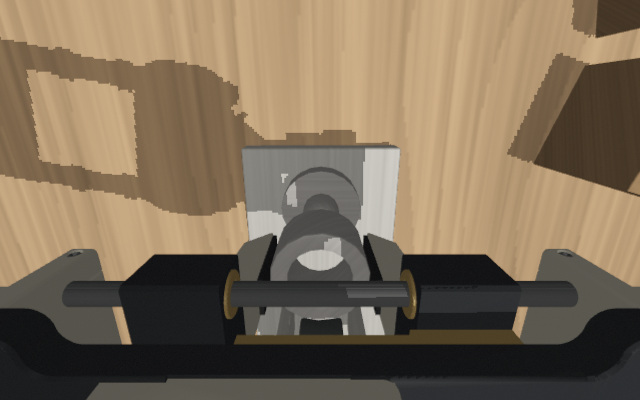

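View pics/s13.png

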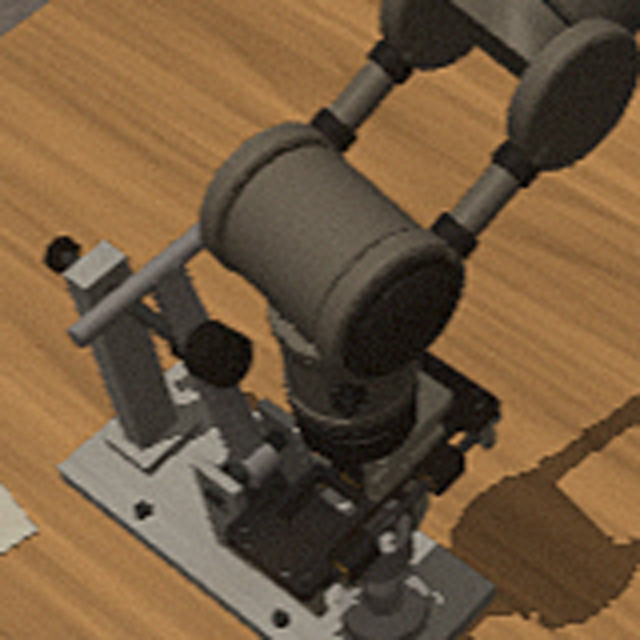

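Run:
```python
from h import *
cs=bot.capture("scene");S=cam(cs);ct=bot.capture("top");T=cam(ct)
crop(ct["color"],260,80,420,220,5,"pics/t13.png")
def planex(P,uv,x):
    u,v=uv;A=np.array([u*P[2]-P[0],v*P[2]-P[1]])
    return np.append(x,np.linalg.solve(A[:,1:3],-A[:,3]-A[:,0]*x))
for p in((300,125),(395,325),(205,215),(330,370),(455,260)): 
    uv=((p[0])/4+190,(p[1])/4+90);print(p,planex(S,uv,587).round(0))
```

```text
(300, 125) [587. -29. 524.]
(395, 325) [587.  22. 405.]
(205, 215) [ 587. -126.  390.]
(330, 370) [587. -38. 312.]
(455, 260) [587.  69. 494.]
```

View pics/t13.png

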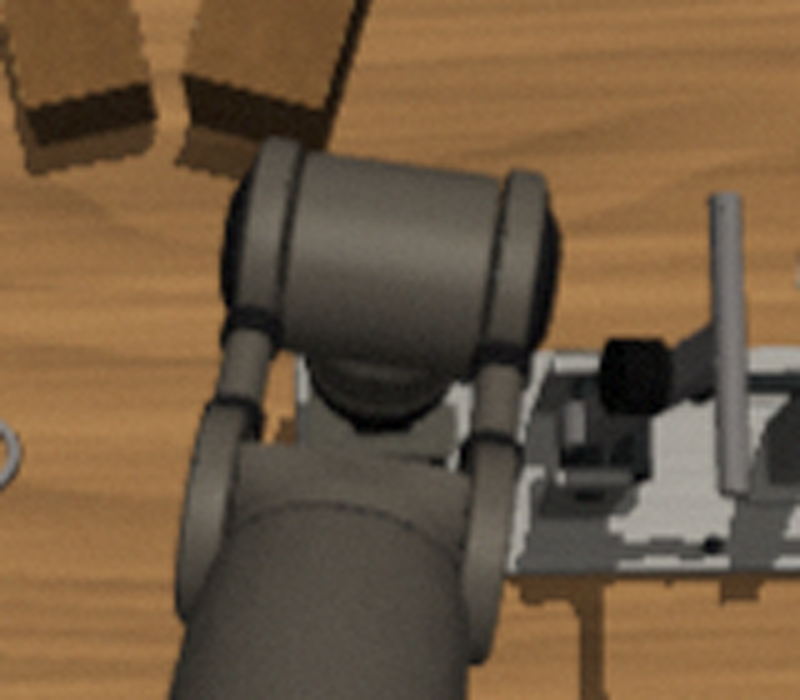

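Run:
```python
from h import *
c=bot.capture("wrist");crop(c["color"],265,160,375,330,4.5,"pics/w14c.png")
o=bot.get_obs();W=cam(c,o);print(o["tool_pos"])
for p in((587.7,-23.4,66),(587.7,-23.4,40)): print(proj(W,np.array(p)).round(1))
```

```text
[586.75936008 -22.24202302 137.19852186]
[320.1 219.6]
[320.1 207.9]
```

View pics/w14c.png

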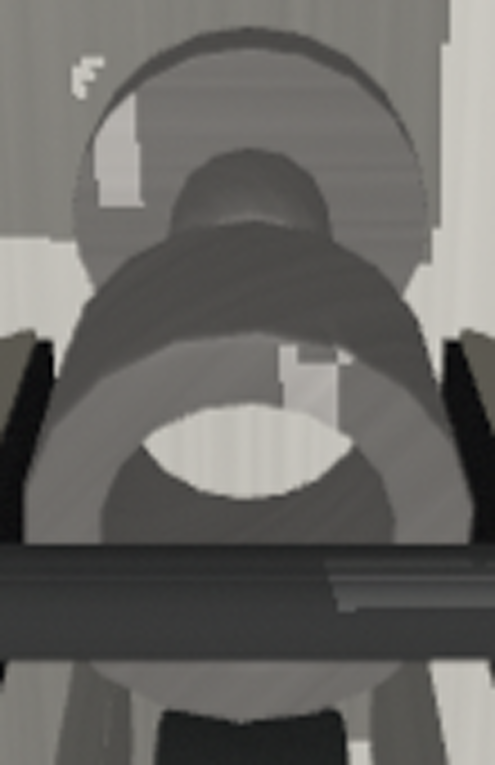

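Call:
play_rows(moves=[255, -0.5, 0.2, 6, 0, 255, -0.9, 0.2, 14, 0, 255, -0.9, 0.2, 22, 0, 255, -0.9, 0.2, 30, 0, 255, -0.9, 0.2, 36, 0, 255, -0.9, 0.2, 40, 0, 255, -0.9, 0.2, 40, 0])

```text
time: 19.2
tool_pos: [586.4, -23.3, 95.7]
tcp_rot: [-3.139, -0.0, 1.554]
contact_force: [0.7, 0.3, -3.4]
grip_width: 51.8
```

```bash
python3 go.py 587 -22.7 67
python3 - <<'E'
from h import *
c=bot.capture("wrist");crop(c["color"],265,160,375,330,4.5,"pics/w15c.png")
s=bot.capture("scene");crop(s["color"],255,190,325,260,10,"pics/s15.png")
E
```

```text
t 19.2 tcp [586.4 -23.3  95.7] rpy [-3.1393e+00 -3.0000e-04  1.5537e+00] F [ 0.7  0.3 -3.4] w 51.8
shift [ 0.6  0.7 28.7]
```

View pics/w15c.png

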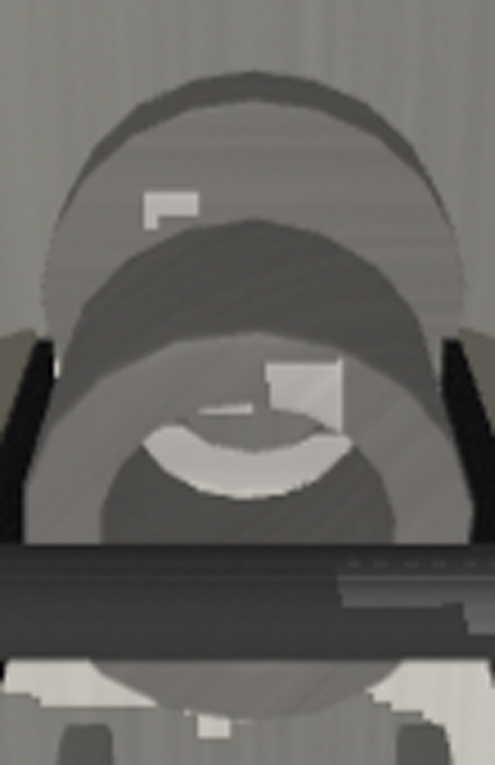

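View pics/s15.png

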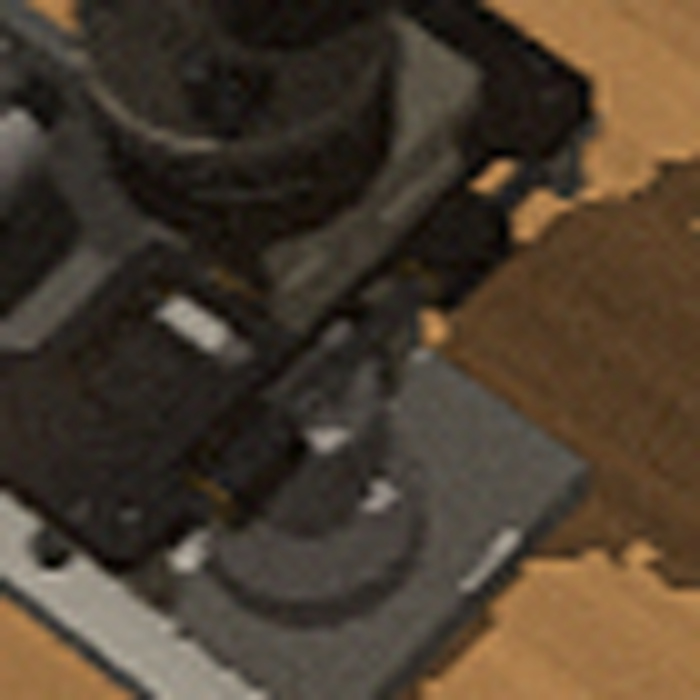

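Run:
```python
from h import *
c=bot.capture("wrist");T=np.array(c["T_tool_cam"])
def onz(u,v,z):
    d=T[:3,:3]@np.array([(u-c["cx"])/c["fx"],(v-c["cy"])/c["fy"],1]);p=T[:3,3];k=(z-p[2])/d[2];return (p+k*d).round(2)
g=lambda x,y:(x/4.5+265-.4,y/4.5+160-.4)
zb=27.4
print('bore near edge bottom',onz(*g(248,497),zb),'-> centre',onz(*g(248,497),zb)[0]+16.5)
print('spigot near edge top',onz(*g(250,450),zb+2.3),'-> centre',onz(*g(250,450),zb+2.3)[0]+11.5)
print('disc far',onz(*g(254,101),zb+28.3)[0]-34,'disc L/R',onz(*g(43,285),zb+28.3),onz(*g(465,285),zb+28.3))
print('sleeve L/R',onz(*g(25,510),-8.6),onz(*g(473,510),-8.6), 'far', onz(*g(250,333),-8.6)[0]-26)
```

```text
bore near edge bottom [-17.99   0.61  27.4 ] -> centre -1.4899999999999984
spigot near edge top [-11.75   0.9   29.7 ] -> centre -0.25
disc far -1.2199999999999989 disc L/R [  2.69 -31.81  55.7 ] [ 2.65 34.98 55.7 ]
sleeve L/R [  2.98 -24.22  -8.6 ] [ 2.95 25.68 -8.6 ] far -1.4200000000000017
```

Call:
play_rows(moves=[255, 0.6, 0.7, 0, 0, 255, 0.6, 0.7, 1.5, 0, 255, 0.6, 0.7, 3.5, 0, 255, 0.6, 0.7, 5.5, 0, 255, 0.6, 0.7, 7.5, 0])

```text
time: 19.77
tool_pos: [587.7, -22.9, 89.5]
tcp_rot: [3.142, 0.0, 1.554]
contact_force: [0.1, 0.3, -2.6]
grip_width: 51.6
```

Call:
play_rows(moves=[255, 0, 0, 2, 0, 255, 0, 0, 4, 0, 255, 0, 0, 6, 0, 255, 0, 0, 6, 0])

```text
time: 20.1
tool_pos: [587.4, -22.8, 83.0]
tcp_rot: [-3.141, -0.0, 1.554]
contact_force: [0.6, -0.3, -2.8]
grip_width: 52.0
```

```bash
python3 go.py 587 -22.7 67
python3 - <<'E'
from h import *
c=bot.capture("wrist");crop(c["color"],265,160,375,330,4.5,"pics/w16c.png")
E
```

```text
t 20.1 tcp [587.4 -22.8  83. ] rpy [-3.1407 -0.      1.5537] F [ 0.6 -0.3 -2.8] w 52.0
shift [ 0.1 -0.4 16. ]
```

View pics/w16c.png

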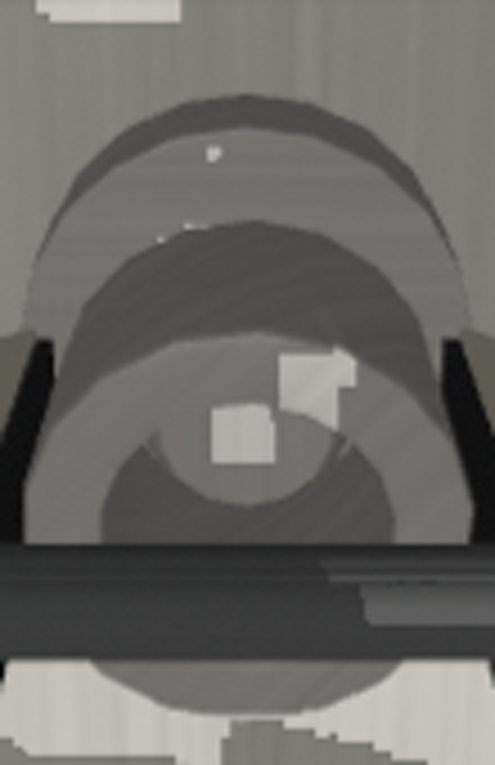

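Call:
play_rows(moves=[255, 0, 0, 2, 0, 255, 0, 0, 4, 0, 255, 0, 0, 6, 0, 255, 0, 0, 8, 0, 255, 0, 0, 10, 0, 255, 0, 0, 11.5, 0, 255, 0, 0, 12.5, 0])

```text
time: 20.73
tool_pos: [587.6, -22.8, 70.8]
tcp_rot: [-3.141, 0.0, 1.554]
contact_force: [1.0, -1.0, -3.6]
grip_width: 51.8
```

Call:
play_rows(moves=[255, 0, 0, 0.8, 0, 255, 0, 0, 1.6, 0, 255, 0, 0, 1.6, 0])

```text
time: 20.98
tool_pos: [587.7, -22.9, 69.4]
tcp_rot: [-3.141, 0.0, 1.554]
contact_force: [-0.3, 0.4, -3.9]
grip_width: 51.4
```

```bash
python3 go.py 587 -22.7 67
```

```text
t 20.98 tcp [587.7 -22.9  69.4] rpy [-3.1415e+00  1.0000e-04  1.5537e+00] F [-0.3  0.4 -3.9] w 51.4
shift [ 0.1 -0.7  2.4]
```

Call:
play_rows(moves=[255, 0, 0, 0.7, 0, 255, 0, 0, 1.2, 0, 255, 0, 0, 1.2, 0])

```text
time: 21.23
tool_pos: [587.7, -22.8, 68.2]
tcp_rot: [-3.142, 0.0, 1.554]
contact_force: [0.1, 0.5, -2.9]
grip_width: 52.1
```

Call:
play_rows(moves=[255, 0, 0, 0.4, 0, 255, 0, 0, 0.8, 0, 255, 0, 0, 0.8, 0])

```text
time: 21.48
tool_pos: [587.7, -22.8, 67.5]
tcp_rot: [3.142, 0.0, 1.554]
contact_force: [0.0, 0.3, -3.7]
grip_width: 51.7
```

Call:
play_rows(moves=[255, 0, 0, 0.4, 0, 255, 0, 0, 0.7, 0, 255, 0, 0, 0.7, 0])

```text
time: 21.73
tool_pos: [587.8, -22.9, 67.4]
tcp_rot: [3.141, 0.0, 1.554]
contact_force: [-3.4, -0.0, 4.6]
grip_width: 51.6
```

Call:
play_rows(moves=[255, 0, 0, 0.4, 0, 255, 0, 0, 0.7, 0, 255, 0, 0, 0.7, 0])

```text
time: 21.98
tool_pos: [587.8, -22.9, 67.4]
tcp_rot: [3.141, 0.0, 1.554]
contact_force: [-4.6, 0.3, 10.1]
grip_width: 51.9
```

Contact at TCP z = 67.4, exactly the seated height. I'll relieve the load slightly and release.

Call:
play_rows(moves=[255, 0, 0, -0.9, 0, 200, 0, 0, -0.9, 0, 100, 0, 0, -0.9, 0, 60, 0, 0, -0.9, 0, 60, 0, 0, -0.9, 0, 60, 0, 0, -0.9, 0])

```text
time: 22.48
tool_pos: [587.9, -22.9, 66.8]
tcp_rot: [3.141, 0.0, 1.554]
contact_force: [-0.1, -0.2, 0.2]
grip_width: 68.5
```

```bash
python3 go.py
python3 - <<'E'
from h import *
c=bot.capture("wrist");crop(c["color"],220,160,420,330,4,"pics/w17c.png")
E
```

```text
t 22.48 tcp [587.9 -22.9  66.8] rpy [3.1414e+00 1.0000e-04 1.5538e+00] F [-0.1 -0.2  0.2] w 68.5
```

View pics/w17c.png

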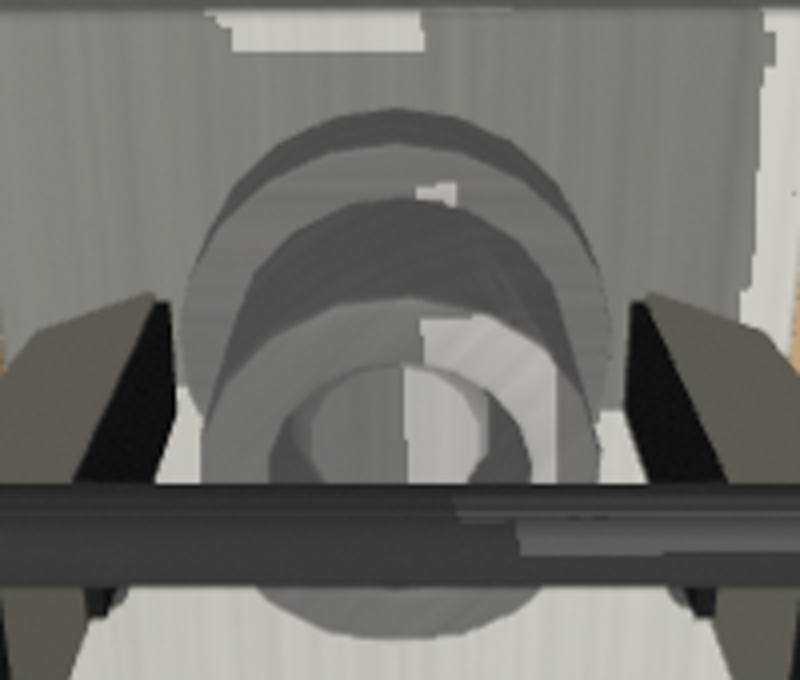

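Released with the fingers clear on both sides. Going straight up.

Call:
play_rows(moves=[60, 0, 0, -5, 0, 60, 0, 0, -20, 0, 60, 0, 0, -40, 0, 60, 0, 0, -65, 0, 60, 0, 0, -95, 0, 60, 0, 0, -125, 0, 60, 20, -10, -145, 0, 60, 50, -30, -150, 0])

```text
time: 23.2
tool_pos: [561.5, 26.0, 221.3]
tcp_rot: [3.133, 0.001, 1.55]
contact_force: [-0.6, 1.3, 0.4]
grip_width: 70.1
```

Call:
play_rows(moves=[60, 25, -25, 0, 0, 60, 50, -50, 0, 0, 60, 75, -75, 0, 0, 60, 90, -90, 0, 0, 60, 90, -90, 0, 0, 60, 90, -90, 0, 0])

```text
time: 23.7
tool_pos: [469.8, 119.9, 217.7]
tcp_rot: [3.14, 0.0, 1.556]
contact_force: [1.0, -0.3, 0.5]
grip_width: 69.9
```

```bash
python3 go.py
python3 - <<'E'
from h import *
S=bot.capture("scene");crop(S["color"],190,130,350,280,5,"pics/s18.png")
t=bot.capture("top");crop(t["color"],170,130,455,270,2.8,"pics/t18.png")
c=bot.capture("wrist");cv2.imwrite("pics/w18.png",c["color"][:,:,::-1])
P=cam(S)
for z in(40,76):
  q=np.array([proj(P,np.array([587.7+26*np.cos(a),-23.4+26*np.sin(a),z])) for a in np.linspace(0,6.28,90)]);print(z,((q.min(0)-[190,130])*5).round(),((q.max(0)-[190,130])*5).round())
E
```

```text
t 23.7 tcp [469.8 119.9 217.7] rpy [3.1403e+00 1.0000e-04 1.5559e+00] F [ 1.  -0.3  0.5] w 69.9
40 [434. 509.] [522. 587.]
76 [428. 479.] [518. 558.]
```

View pics/s18.png

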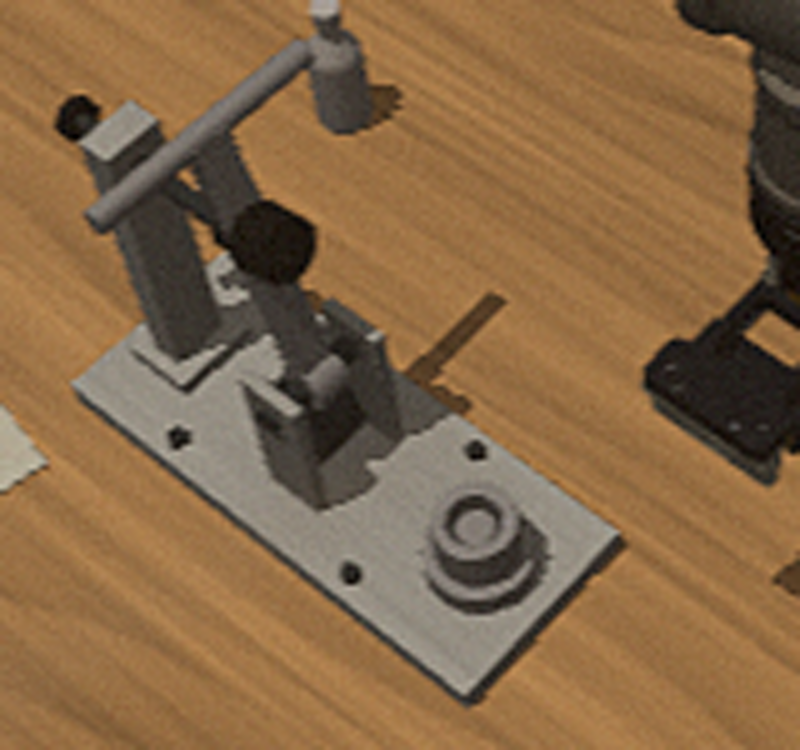

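View pics/t18.png

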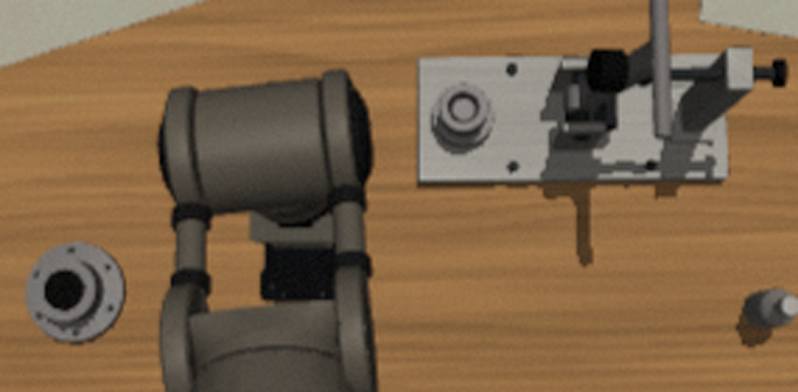

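View pics/w18.png

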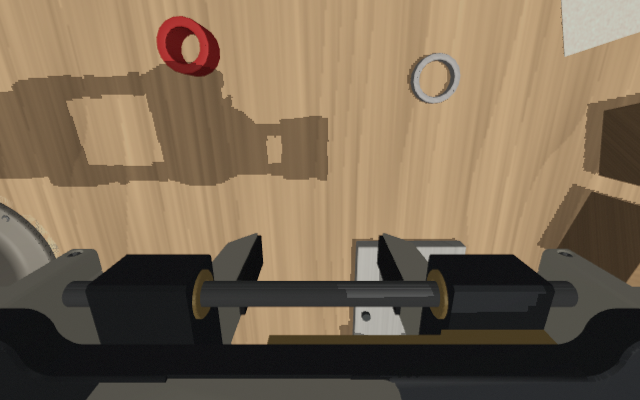

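The sleeve's top rim in the scene crop spans (430–523, 480–562). That matches the outline predicted for a seated sleeve (428–518, 479–558). The arm rests open and the bystanders are in place, so I'm handing in.

```bash
python3 -c "
from plant import bot
print(bot.close_job())"
```

```text
the job is handed in; nothing more can be done
None
```

I opened the hold-down arm onto its stop screw, seated the tall grey sleeve on the spigot, and handed the job in at about 24 s. No verdict came back.

**Hold-down arm**
- I pinched the crossbar, raised it past the balance point and lowered it at about 2 cm/s. It met the screw at about 1.82 rad.
- I overshot the contact slightly. The wrist briefly read about 15 N sideways and 8 N upward. I backed off to about 2 N before letting go.
- By the lever ratio, the peak at the screw was perhaps 25–29 N. That is under the 30 N limit but not measured directly. It is the least certain part of the job.
- While raising, my planned arc sat a few millimetres inside the real one, with up to about 15 N at the wrist. I corrected it from the force readings.

**Sleeve**
- I gripped it upright, centred it over the spigot by wrist camera and lowered it with no contact until the shoulder. It touched at tool height 67.4 mm, exactly 40 mm above the pick-up height.
- The wrist force then changed by about 14 N in all, after which I released it.
- The first two-view measurement put the sleeve's top at about 25 mm instead of 36 mm, probably from a badly picked pixel in the scene picture. The close wrist view agreed with 36 mm, so I used that.

**Last look:** the arm rested open, and the sleeve's rim was within about 1 pixel of where a seated sleeve should appear. The gripper was clear of everything, and the collar, flange, bottle and red sleeve looked undisturbed.

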